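Clamp a printed panel with its friction peg

ROBOT

A 6-joint arm with a two-finger parallel gripper is mounted at the origin on the work surface. World frame = base frame: x ahead of the robot, y to its left, z up, the work surface at z = 0. Lengths are in mm, angles in rad, forces in N, time in s.
With the tool pointing down it reaches from about 275 to 1000 mm from the base axis. Payload 8.4 kg.
Tool frame: the origin (TCP) lies on the mounting face of the last link; the fingertips stand 173 mm ahead of it and the grasp point (between the pads) lies 155 mm ahead of it; z points along the fingers, y is the direction in which the jaws open and shut (so a half turn about z gives the same grasp; the last joint's range is limited). The gripper opens to 85 mm and grips with 20 to 120 N. Pads are 22 mm wide; open, the fingers measure 114 mm over their backs; the gripper's body (76 mm by 85 mm) begins 54 mm behind the grasp point. The pads swing forward as they close: fully open they stand 13 mm farther back than shut.
Start: joints at [-1.313, 0.353, 1.633, -0, 1.155, -0.002], TCP at [160.553, -604.03, 404.681] pointing down, gripper open.
Joint ranges: [-2.63, 2.63], [-0.92, 2.1], [0.06, 2.66], [-1.3, 4.44], [0, 2.69], [-3.02, 3.02]. Speed limits (rad/s): [2.22, 2.22, 2.79, 3.14, 3.14, 3.14].

INTERFACE

Orientations are given as [roll, pitch, yaw] about the fixed x, y, z axes, in that order (R = Rz(yaw) Ry(pitch) Rx(roll)).
In Python, from rig import readout, imaging, ticket gives the robot as it stands.
- The arm moves only by the tool step_arm, never from a script. Its argument "deltas" is a list of rows, each an object with "translation": the shift along the tool's x, y, z in cm, a list of three; "rot": the turn, a rotation vector about the tool's x, y, z in rad, a list of three. In form: [{"translation": [x, y, z], "rot": [rx, ry, rz]}, ...]. A call has 1 to 8 rows; each row is the pose to reach, as a shift and turn from the pose commanded when the call began, along the tool's axes at that moment; what a row does not reach only later rows make up. A row lasts 1/8 s, in which the tool goes at most 62.5 mm and 10.7 degrees, less where a joint would pass 70% of its speed; a pose out of reach is approached as far as the arm can. A call with a gripper value outside its range is refused whole. "grip" is the closure in counts, from 0 (fully open) to 255 (shut), set as the call begins (left out, the last holds). The fingers move at their own pace and stop on an object; "squeeze" is the grip in N (left out, the last holds). Time passes only in rows, so rows that repeat a pose let the fingers close. It gives the time, the measured TCP pose, the force and the opening at its end, in the units of the state.
- readout.sense(): the state, without advancing time (a new reading comes with each control period).
- imaging.grab_frame(name): name is "scene" or "top" or "wrist"; returns a dict with "image" (400x640x3 uint8, red, green, blue), "camera_matrix" (3x3 intrinsics, pixels), "world_to_cam" (4x4, takes a point from world to camera coordinates). Camera axes: x right, y up, looking along -z (the intrinsics and any distortion apply to the point x, -y, -z); pixel columns grow to the right and rows downward; lengths in mm; the calibration is good to about 2 mm. A picture is of the moment at which its call begins. There is no depth.
- ticket.sign_off(): hands the job in, once; it reports no verdict.
The state is a dict: "clock": time; "qpos": joint angles; "qvel": joint speeds; "joint_efforts": joint torques, N m; "eef_pos": TCP position; "tcp_rot": TCP orientation; "contact_force": force on the tool from outside, world axes, zero at the start; "wrist_torque": the same for the moment, N m; "opening": opening from 0.0 (shut) to 1.0 (fully open).
Only numpy, scipy, OpenCV 4.12 (cv2) and the standard library are available. Lean on these libraries where they do the work, as an engineer would, in place of code of your own. Each camera call takes 0.05 s, during which the arm holds its last target.

TASK

Take the dark wooden friction peg from its sloping rest, stand it in the tapered hole of the clamp frame's block with its tongue in the slot below, and let go of it. Then take it afresh by its thumb-piece and turn it clockwise while pressing it down, until the clamp bar is right up against the panel and the peg is fully home, wedged so that the bar stays clamped after you let go. Do not disturb the dishes, brushes, stamp, jar and cup around it.

Things in the scene. Friction and masses are not known exactly. Their poses are not given: they have to be found in the camera images.
- peg: Dark wooden friction peg, 122 mm long, 70 g. Origin on its axis at the underside of its round collar, z along the axis towards the thumb-piece. Collar 33 mm across, z 0 to 6 mm; neck 12 mm across, to z 24; flat thumb-piece to z 62. Below, a tapered shank 25 mm across at z 0 and 17 mm at z -40, then a flat tongue 13 mm wide (x), 5 mm thick (y), to z -60. A half turn about z fits as well.
- thumb (a point): Centre of the peg's flat thumb-piece (36 mm wide along x, 10 mm thick along y, 38 mm tall along z), 43 mm above the peg's origin; axes as the peg's. In the rest the peg lies with its tip away from the robot and about 20 degrees below level, the thumb-piece overhanging the near end, on edge (y level): its faces can be gripped from above, tool tilted about 35 degrees.
- hole (a point): Centre of the 28 mm mouth of the tapered hole, on top of the frame's square block (90 x 90 mm), 70 mm above the table; z up, x across the clamp bar to the panel. Springy cork lines the taper: under its own weight the peg sinks until its collar is about 12 mm above the block; then the cork grips ever tighter until the collar lies on the block (fully home: the peg's origin at this point).
- slot (a point): Top centre of the slot in the spindle at the bottom of the hole, 42 mm below its mouth: 8 mm wide along this y, open along this x, taking the peg's tongue; z up. Slack, its axes are those of hole; it turns with the spindle, clockwise from above, after up to 0.3 rad of play of the tongue. A peg whose tongue misses the slot stands about 18 mm above home.
- clamp_bar (a joint): Travel of the wooden clamp bar (220 mm long, top 30 mm above the table, between block and panel): 0 slack, 0.011 m tight against the panel; 10 mm per rad of spindle turn. A spring turns the spindle and peg back unless the cork grips. Pressing grows to about 15 to 22 N as the turning peg comes home, some 5 N more if pushed straight, then is hard; turning takes up to 0.4 N m.
- frame: Clamp frame, fixed on the table: plywood base 370 x 250 mm, 6 mm thick, with the peg block, the clamp bar and a printed panel (200 x 240 mm, top 25 mm above the table) on it. Origin on the table under the hole's axis; x towards the panel, z up.
- rest: Pale wooden sloping rest for the peg, fixed, base 130 x 70 mm. Origin on the table 58 mm under the middle of the collar's underside; x points to the peg's tip end. Two notched supports carry the neck (14 to 20 mm from the collar's underside, reaching 12 mm to either side) and the shank; a post stands before the tip.
- dishes: Bystander: stack of small white dishes, 92 mm across, 53 mm tall, origin centre of underside. It stands either left or right of the frame, where the rest is not.
- brush_a: Bystander: flat wide wooden brush lying on the table, 215 mm long along x, bristle end 62 mm wide at +x, 12 mm tall.
- brush_b: Bystander: another such brush, nearer to the robot at its right.
- stamp: Bystander: small pale wooden hand stamp, 42 mm across, 52 mm tall, origin centre of underside.
- jar: Bystander: glass jar with lid, 60 mm across, 85 mm tall, origin centre of underside.
- cup: Bystander: paper cup, 72 mm across, 90 mm tall, origin centre of underside.

How it is judged (in metres and radians):
On the way:
1. the peg stands upright in the hole by itself, let go, the bar still slack (horizontal distance between peg and hole below 0.006 m and z of peg in the frame of hole below 0.025 m and angle between peg's own z axis and vertical below 0.2 rad and contact force between peg and the fingers below 0.2 N and value of joint clamp_bar below 0.003 m), for 0.2 s.
At the end, for the whole second after the job is handed in: The clamp bar stands within 2 mm of the panel (travel over 9 of 11 mm) and stays there with nothing touching it, the peg upright in its hole with its collar within 3 mm of the block (value of joint clamp_bar above 0.009 m and z of peg in the frame of hole below 0.003 m and horizontal distance between peg and hole below 0.004 m and angle between peg's own z axis and vertical below 0.1 rad and contact force between peg and the fingers below 0.2 N and contact force between frame and the arm below 0.2 N and linear speed of peg below 0.01 m/s).
It fails at once if a bystander is knocked more than 30 mm from its place (distance of any of dishes, brush_a, brush_b, stamp, jar, cup from where it was at the start of the episode above 0.03 m).
It also fails if it takes over 58 s, if anything falls off the work surface, if the arm or the gripper's body presses on something with over 40 N, if the wrist force passes 120 N, or if a joint passes its speed limit or range.

## Working session

There is one attempt and no reset: what is moved stays moved. The work goes in short steps, Python scripts to look and compute and a tool call to move; the robot and the scene stay as the last step left them, time stands still between calls to the robot, and variables do not carry over. Pictures are saved under pics/ and viewed, and the job is handed in when it is done.

Besides the shell and the picture viewer there is one more tool, called after "Emit:" by a JSON object that holds its "api" and its "payload". step_arm: Moves the arm, as the interface text tells. Its arguments: {"type":"object","properties":{"deltas":{"type":"array","items":{"type":"object","properties":{"translation":{"type":"array","items":{"type":"number"}},"rot":{"type":"array","items":{"type":"number"}}}}},"grip":{"type":"number"},"squeeze":{"type":"number"}},"required":["deltas"]}

```bash
ls; mkdir -p pics; python3 - <<'E'
from rig import readout, imaging
import cv2,pickle,numpy as np
print(readout.sense())
for n in ["scene","top","wrist"]:
    f=imaging.grab_frame(n); cv2.imwrite(f"pics/{n}0.png",f["image"][:,:,::-1]); pickle.dump(f,open(f"{n}0.pkl","wb"))
    print(n,f["camera_matrix"].tolist(),np.round(f["world_to_cam"],3).tolist(),[k for k in f])
E
```

```text
pics
{'clock': 0.0, 'qpos': array([-1.31341531e+00,  3.53620693e-01,  1.63415425e+00,  1.14375336e-05,
        1.15520207e+00, -2.39263869e-03]), 'qvel': array([-1.30208322e-04, -2.62151017e-04,  9.05936006e-04,  5.42481585e-05,
       -4.02532505e-04,  1.15654701e-03]), 'joint_efforts': array([ 2.17216598e-04, -6.05267358e+01, -3.42068803e+01,  8.49433923e-05,
        9.08325543e-03, -7.90575712e-06]), 'eef_pos': array([ 160.48188768, -603.7894901 ,  403.97005904]), 'tcp_rot': array([-3.14020832e+00, -1.37697670e-05,  2.59769016e-01]), 'contact_force': array([-0.30436291,  0.30623234,  0.0506735 ]), 'wrist_torque': array([-0.00234786, -0.02095636, -0.01779187]), 'opening': 0.9982389142362201}
scene [[471.4977900840844, 0.0, 320.42717919803675], [0.0, 471.4977900840844, 198.97041610800667], [0.0, 0.0, 1.0]] [[-0.608, 0.794, -0.007, 275.58], [-0.694, -0.527, 0.49, 310.477], [0.386, 0.303, 0.872, -1560.924], [0.0, 0.0, 0.0, 1.0]] ['image', 'camera_matrix', 'world_to_cam']
top [[512.0495142559441, 0.0, 322.19496240260406], [0.0, 512.0495142559441, 202.19141709720523], [0.0, 0.0, 1.0]] [[-0.016, -1.0, 0.002, 43.189], [0.987, -0.016, 0.162, -468.666], [-0.162, 0.004, 0.987, -1502.065], [0.0, 0.0, 0.0, 1.0]] ['image', 'camera_matrix', 'world_to_cam']
wrist [[341.9373604476827, 0.0, 318.7968877708055], [0.0, 341.9373604476827, 203.46279446895528], [0.0, 0.0, 1.0]] [[0.257, -0.966, -0.0, -625.782], [0.927, 0.246, -0.282, 35.45], [0.273, 0.072, 0.959, -379.196], [0.0, 0.0, 0.0, 1.0]] ['image', 'camera_matrix', 'world_to_cam']
```

View pics/scene0.png

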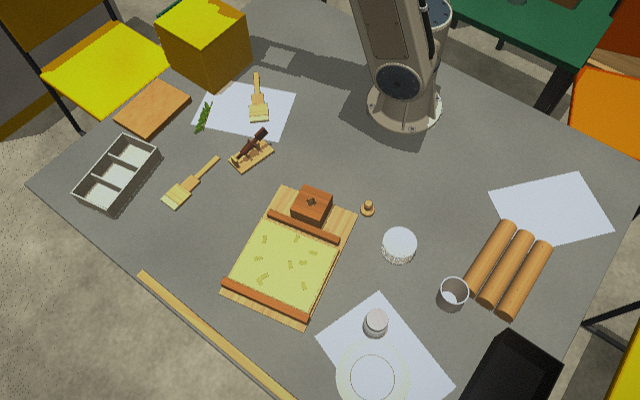

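View pics/top0.png

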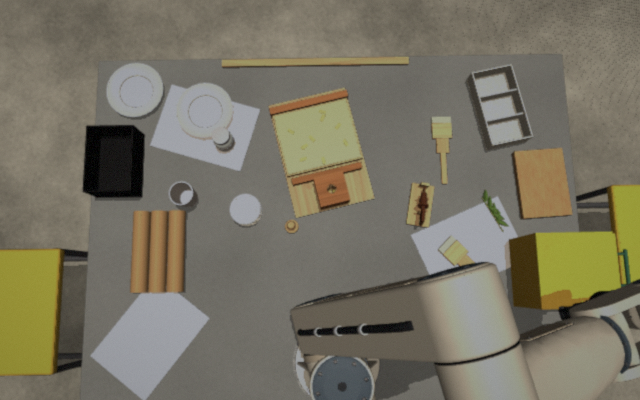

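View pics/wrist0.png

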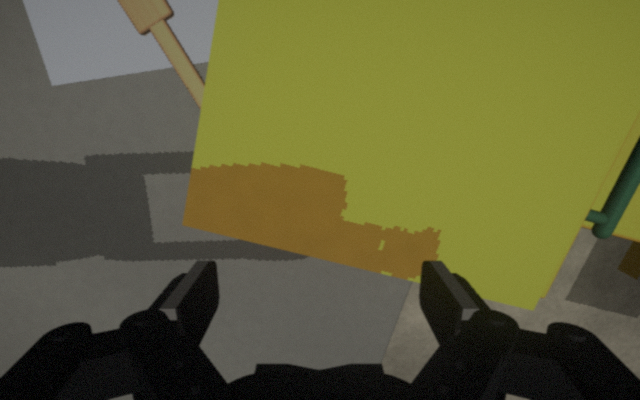

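```bash
cat > h.py <<'E'
import numpy as np,cv2,pickle
from scipy.spatial.transform import Rotation as Rn
def ray(f,u,v):
    K=f["camera_matrix"];T=f["world_to_cam"]
    d=np.linalg.solve(K,[u,v,1.]);d=np.array([d[0],-d[1],-d[2]])
    R=T[:3,:3];return -R.T@T[:3,3],R.T@d
def onz(f,u,v,z):
    c,d=ray(f,u,v);return c+d*(z-c[2])/d[2]
def proj(f,P):
    P=np.atleast_2d(P).astype(float);T=f["world_to_cam"];c=P@T[:3,:3].T+T[:3,3]
    q=np.c_[c[:,0],-c[:,1],-c[:,2]]@f["camera_matrix"].T
    return q[:,:2]/q[:,2:]
def tri(obs):
    A=np.zeros((3,3));b=np.zeros(3)
    for f,u,v in obs:
        c,d=ray(f,u,v);d/=np.linalg.norm(d);M=np.eye(3)-np.outer(d,d);A+=M;b+=M@c
    p=np.linalg.solve(A,b);return p,[np.round(proj(f,p)[0]-[u,v],1) for f,u,v in obs]
def load(n):return pickle.load(open(n+".pkl","rb"))
def grab(name,tag):
    from rig import imaging
    f=imaging.grab_frame(name);pickle.dump(f,open(tag+".pkl","wb"));cv2.imwrite(f"pics/{tag}.png",f["image"][:,:,::-1]);return f
def crop(f,out,x0,y0,w,h,s):
    im=f["image"][y0:y0+h,x0:x0+w,::-1];cv2.imwrite("pics/"+out+".png",cv2.resize(im,None,fx=s,fy=s,interpolation=cv2.INTER_CUBIC))
E
python3 - <<'E'
from h import *
s=load("scene0");t=load("top0")
crop(t,"t_c",260,80,200,150,4);crop(s,"s_c",210,110,160,120,5)
print(tri([(t,333,189),(s,312,202)]))
print(onz(t,421,204,20),onz(s,250,157,20))
E
```

```text
(array([502.27032408,   5.40806757,  67.28557882]), [array([-0.8,  0.5]), array([-1. , -0.2])])
[ 461.84640421 -265.01330142   20.        ] [ 471.82183889 -256.33918597   20.        ]
```

View pics/t_c.png

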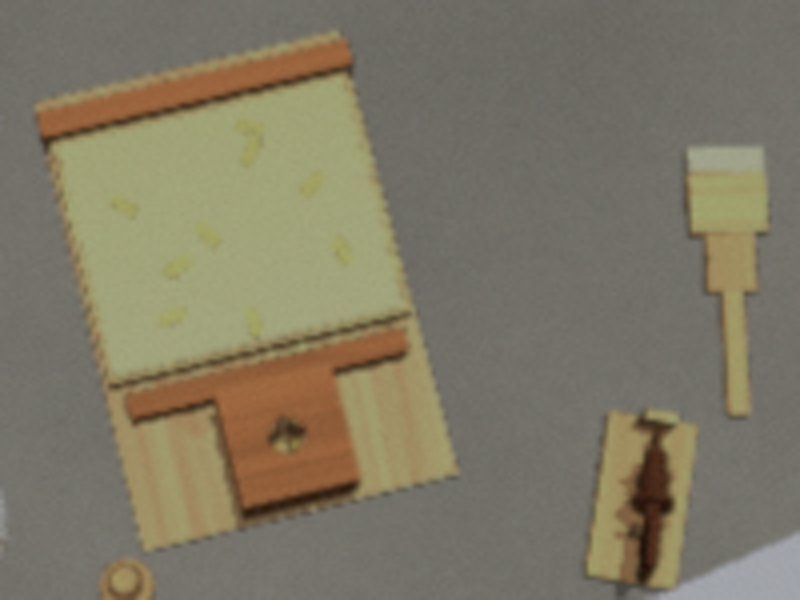

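View pics/s_c.png

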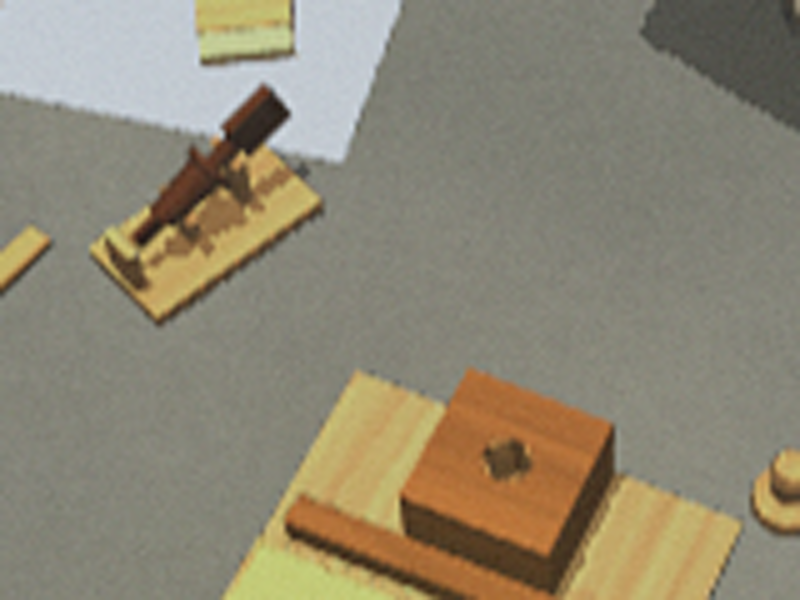

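```bash
cat >> h.py <<'E'
def tcpT(st):
    T=np.eye(4);T[:3,:3]=Rn.from_euler("xyz",st["tcp_rot"]).as_matrix();T[:3,3]=st["eef_pos"];return T
E
python3 - <<'E'
from h import *
from rig import readout
from scipy.optimize import least_squares
s=load("scene0");t=load("top0");w=load("wrist0")
T=tcpT(readout.sense());print("cam in tool",np.round(np.linalg.inv(w["world_to_cam"]@T),3).tolist())
tc=lambda a,b:(260+(a+.5)/4-.5,80+(b+.5)/4-.5); sc=lambda a,b:(210+(a+.5)/5-.5,110+(b+.5)/5-.5)
print("collar",tri([(t,*tc(654,503)),(s,*sc(205,165))]))
print("thumbend",tri([(t,*tc(643,580)),(s,*sc(277,102))]))
print("tongue tip",tri([(t,*tc(656,425)),(s,*sc(140,240))]))
print("hole t",onz(t,*tc(288,434),70),"s",onz(s,*sc(507,460),70))
# block top corners
# top: corners near: (243,512),(357,485); far: (215,395),(335,370)
for z,L in ((70,[(243,512),(357,485),(215,395),(335,370)]),(6,[(148,550),(457,475),(35,105),(340,32)])):
  print(z,[np.round(onz(t,*tc(*p),z)[:2],1).tolist() for p in L])
print([np.round(onz(s,*sc(*p),70)[:2],1).tolist() for p in [(472,369),(613,427),(402,495),(550,557)]])
print("rest base",[np.round(onz(t,*tc(*p),8)[:2],1).tolist() for p in [(608,410),(696,425),(587,573),(676,588)]],[np.round(onz(s,*sc(*p),8)[:2],1).tolist() for p in [(92,250),(160,322),(322,205)]])
E
```

```text
cam in tool [[-0.0, 0.959, 0.282, 73.043], [1.0, 0.0, -0.001, 1.109], [-0.001, 0.282, -0.959, 30.551], [0.0, 0.0, 0.0, 1.0]]
collar (array([ 451.02580205, -262.83212773,   65.5615215 ]), [array([ 0.3, -0.2]), array([0.3, 0.1])])
thumbend (array([ 393.8138082, -251.5788016,   75.698142 ]), [array([ 0.8, -0.5]), array([0.9, 0.2])])
tongue tip (array([ 510.53004035, -267.42585091,   52.72717683]), [array([-0.5,  0.3]), array([-0.6, -0.1])])
hole t [505.78832936   7.1292109   70.        ] s [502.94849323   5.86676128  70.        ]
70 [[448.0, 41.3], [466.7, -42.9], [536.1, 60.7], [553.6, -28.7]]
6 [[429.6, 114.3], [483.9, -123.7], [786.5, 200.9], [843.5, -42.1]]
[[468.6, -46.1], [450.6, 40.0], [555.1, -26.5], [536.1, 61.3]]
rest base [[532.6, -241.7], [519.7, -309.1], [406.2, -220.1], [393.6, -287.3]] [[514.8, -310.6], [528.5, -242.0], [403.5, -219.7]]
```

```bash
cat >> h.py <<'E'
def pose(p,R):
    T=np.eye(4);T[:3,:3]=R;T[:3,3]=p;return T
def toolR(yaw,tilt):
    # tilt>0: tool z leans towards +heading (yaw), tool x along heading
    c,s=np.cos(yaw),np.sin(yaw);h=np.array([c,s,0]);u=np.array([0,0,1.])
    z=np.sin(tilt)*h-np.cos(tilt)*u;x=np.cos(tilt)*h+np.sin(tilt)*u
    return np.c_[x,np.cross(z,x),z]
def delta(Tt,st=None):
    from rig import readout
    st=st or readout.sense();D=np.linalg.inv(tcpT(st))@Tt
    r=Rn.from_matrix(D[:3,:3]).as_rotvec()
    print("trans cm",np.round(D[:3,3]/10,2).tolist(),"rot",np.round(r,3).tolist(),"|rot|deg",round(float(np.degrees(np.linalg.norm(r))),1),"mm",round(float(np.linalg.norm(D[:3,3])),1))
E
python3 - <<'E'
from h import *
R=toolR(np.radians(-9.7),np.radians(35));th=np.array([412.2,-255.8,72.7])
T=pose(th-(155+80)*R[:,2],R);print(T[:3,3]);delta(T)
E
```

```text
[ 279.33657347 -233.08923859  265.20073041]
trans cm [21.01, -32.76, 13.93] rot [-0.132, 0.602, 0.415] |rot|deg 42.6 mm 413.4
```

Emit:
{"api": "step_arm", "payload": {"deltas": [{"translation":[21,-32.8,8],"rot":[-0.13,0.6,0.415]},{"translation":[21,-32.8,8],"rot":[-0.13,0.6,0.415]},{"translation":[21,-32.8,13.9],"rot":[-0.13,0.6,0.415]},{"translation":[21,-32.8,13.9],"rot":[-0.13,0.6,0.415]},{"translation":[21,-32.8,13.9],"rot":[-0.13,0.6,0.415]},{"translation":[21,-32.8,13.9],"rot":[-0.13,0.6,0.415]},{"translation":[21,-32.8,13.9],"rot":[-0.13,0.6,0.415]},{"translation":[21,-32.8,13.9],"rot":[-0.13,0.6,0.415]}], "grip": 0}}

```text
clock: 1.15
eef_pos: [279.0, -229.9, 264.4]
tcp_rot: [-3.137, -0.606, -0.168]
contact_force: [-0.1, -0.4, -0.3]
opening: 0.996
```

```bash
python3 - <<'E'
from h import *
from rig import readout
w=grab("wrist","w1");grab("scene","s1");t=grab("top","t1");s=load("s1")
crop(s,"s1c",210,110,160,120,5)
print(np.round(readout.sense()["qpos"],2),readout.sense()["clock"])
a=np.radians(-9.7);o=np.array([452,-262.6,58]);z=np.array([-np.cos(np.radians(20))*np.cos(a),-np.cos(np.radians(20))*np.sin(a),np.sin(np.radians(20))])
for k in (-60,0,24,43,62): print(k,np.round(proj(w,o+k*z)[0],1))
E
```

```text
[-0.87  0.14  2.46  1.42  0.38 -0.45] 1.3
-60 [323.9 117.8]
0 [324.2 171.2]
24 [324.4 197.4]
43 [324.6 220.7]
62 [324.7 246.8]
```

View pics/w1.png

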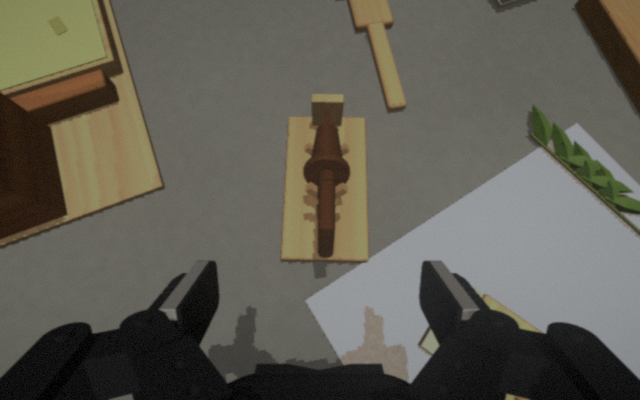

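View pics/s1c.png

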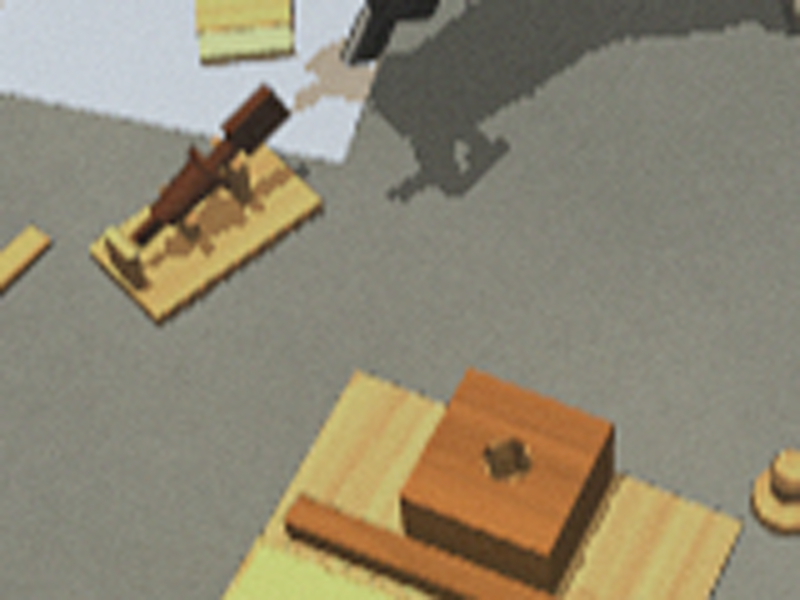

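```bash
python3 - <<'E'
from h import *
w=load("w1");s=load("s1")
crop(w,"w1c",270,80,110,190,3)
a=np.radians(-9.7);c,sn=np.cos(a),np.sin(a);t=np.radians(20)
f=np.array([c,sn,0]);u=np.array([0,0,1.]);z=-np.cos(t)*f+np.sin(t)*u;e=np.sin(t)*f+np.cos(t)*u;y=np.array([-sn,c,0])
o=np.array([452,-262.6,58])
sc=lambda q:((q-[210,110]+.5)*5-.5).round()
for n,k,ee,yy in (("thumb end top L",62,18,5),("R",62,18,-5),("thumb near-collar topL",24,18,5),("collar top",3,16.5,0),("end bottom L",62,-18,5)):
    P=o+k*z+ee*e+yy*y;q=proj(w,P)[0];print(n,np.round(q),((q-[270,80])*3).round(),sc(proj(s,P)[0]))
E
```

```text
thumb end top L [316. 230.] [138. 449.] [273.  92.]
R [334. 230.] [193. 450.] [262.  82.]
thumb near-collar topL [317. 179.] [140. 297.] [229. 139.]
collar top [325. 157.] [164. 231.] [200. 160.]
end bottom L [317. 262.] [140. 545.] [295. 116.]
```

View pics/w1c.png

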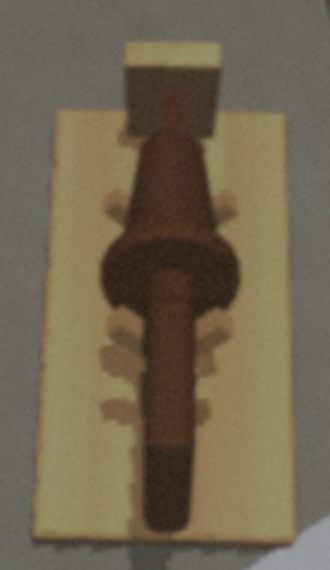

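```bash
python3 - <<'E'
from h import *
R=toolR(np.radians(-9.7),np.radians(35));th=np.array([413.0,-257,73.2])
T=pose(th-155*R[:,2],R);print(T[:3,3]);delta(T)
E
```

```text
[ 325.36667612 -242.02056163  200.16856686]
trans cm [0.03, 0.04, 8.07] rot [-0.0, 0.001, 0.001] |rot|deg 0.1 mm 80.7
```

Emit:
{"api": "step_arm", "payload": {"deltas": [{"translation":[0.03,0.04,3],"rot":[0,0,0]},{"translation":[0.03,0.04,6],"rot":[0,0,0]},{"translation":[0.03,0.04,7.5],"rot":[0,0,0]},{"translation":[0.03,0.04,8.07],"rot":[0,0,0]},{"translation":[0.03,0.04,8.07],"rot":[0,0,0]},{"translation":[0.03,0.04,8.07],"rot":[0,0,0]}]}}

```text
clock: 2.05
eef_pos: [324.8, -241.6, 200.2]
tcp_rot: [3.142, -0.61, -0.169]
contact_force: [-0.5, -0.4, -0.1]
opening: 1.004
```

```bash
python3 - <<'E'
from h import *
grab("wrist","w2");s=grab("scene","s2");crop(s,"s2c",210,90,160,120,5)
E
```

```text
(no output)
```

View pics/w2.png

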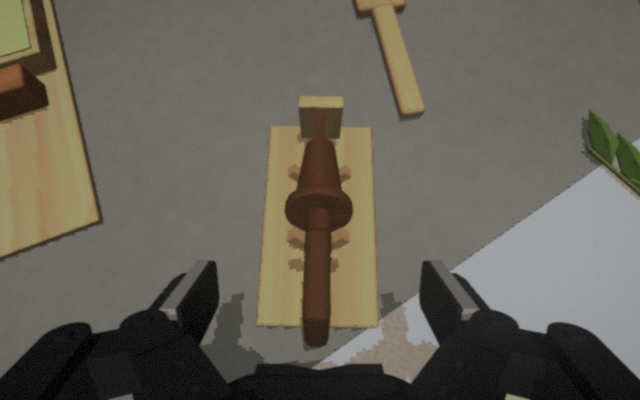

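View pics/s2c.png

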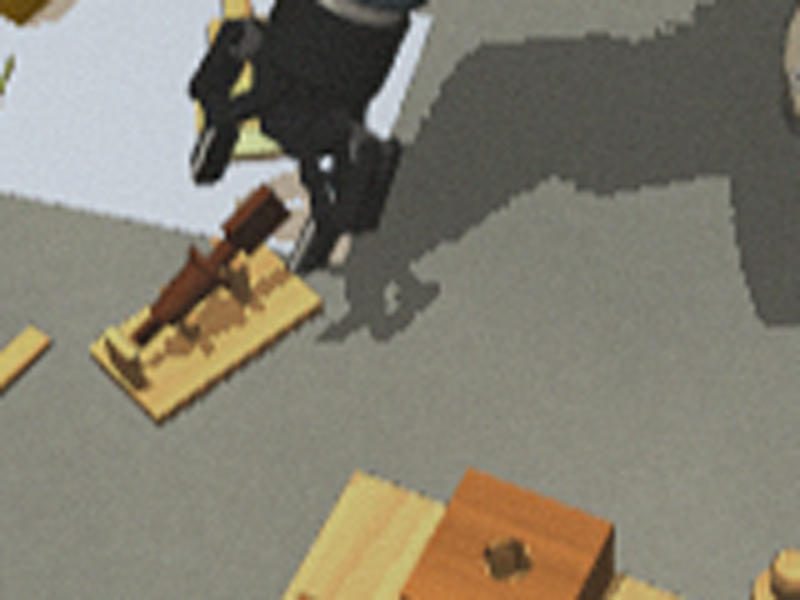

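Emit:
{"api": "step_arm", "payload": {"deltas": [{"translation":[0,0,0],"rot":[0,0,0]},{"translation":[0,0,0],"rot":[0,0,0]},{"translation":[0,0,0],"rot":[0,0,0]},{"translation":[0,0,0],"rot":[0,0,0]},{"translation":[0,0,0],"rot":[0,0,0]},{"translation":[0,0,0],"rot":[0,0,0]},{"translation":[0,0,0],"rot":[0,0,0]},{"translation":[0,0,0],"rot":[0,0,0]}], "grip": 255, "squeeze": 70}}

```text
clock: 3.15
eef_pos: [325.1, -241.3, 199.7]
tcp_rot: [-3.141, -0.61, -0.169]
contact_force: [-0.4, -0.1, 1.5]
opening: 0.107
```

```bash
python3 - <<'E'
from h import *
w=grab("wrist","w3");s=grab("scene","s3");crop(s,"s3c",210,90,160,120,5)
from rig import readout
st=readout.sense();print(st["opening"],st["contact_force"],st["eef_pos"])
E
```

```text
0.10610018994853014 [ 0.08171299 -1.08963493  0.90319813] [ 325.02836999 -241.28864883  199.71730862]
```

View pics/w3.png

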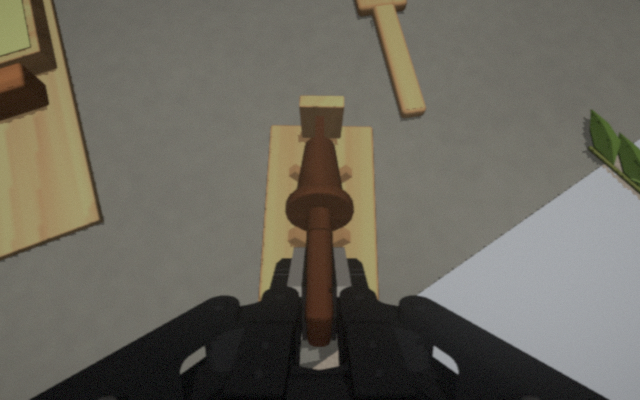

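View pics/s3c.png

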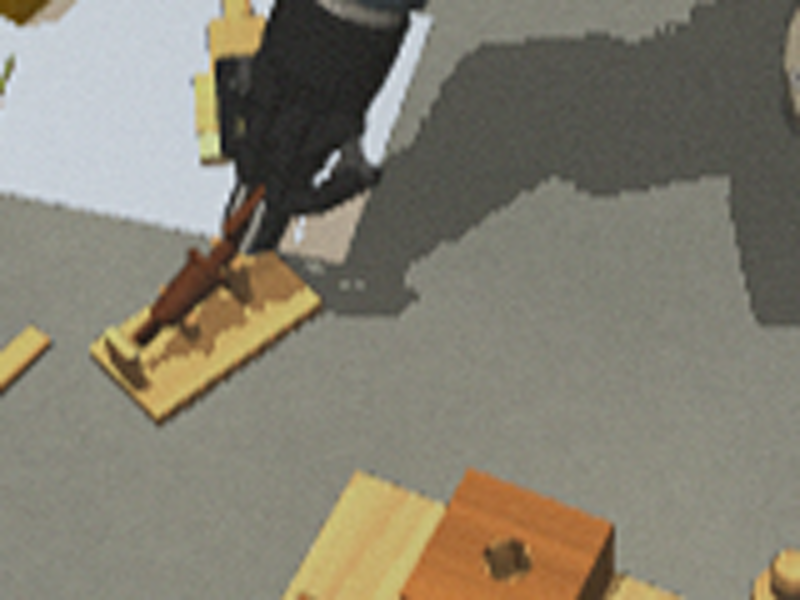

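Emit:
{"api": "step_arm", "payload": {"deltas": [{"translation":[1.1,0,-1.6],"rot":[0,0,0]},{"translation":[3.4,0,-4.9],"rot":[0,0,0]},{"translation":[5.7,0,-8.2],"rot":[0,0,0]},{"translation":[8,0,-11.5],"rot":[0,0,0]},{"translation":[8,0,-11.5],"rot":[0,0,0]}]}}

```text
clock: 3.88
eef_pos: [324.4, -241.2, 340.8]
tcp_rot: [3.141, -0.609, -0.169]
contact_force: [0.9, 0.4, -0.5]
opening: 0.109
```

```bash
python3 - <<'E'
from h import *
w=grab("wrist","w4");crop(w,"w4c",240,60,160,300,2.0)
s=grab("scene","s4");crop(s,"s4c",210,50,200,150,4)
from rig import readout
st=readout.sense();print(st["opening"],st["contact_force"],st["eef_pos"],st["tcp_rot"],st["qpos"])
E
```

```text
0.10615075801488821 [ 1.28374209  0.14354313 -1.13517028] [ 324.94051703 -241.71817455  342.15759364] [ 3.13760654 -0.61256525 -0.16612932] [-7.81050330e-01  2.19033322e-03  2.32386522e+00  8.78756397e-01
  4.40698898e-01  2.18482011e-01]
```

View pics/w4.png

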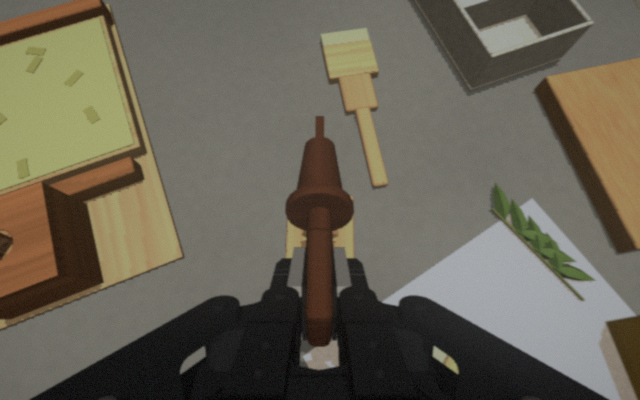

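View pics/s4c.png

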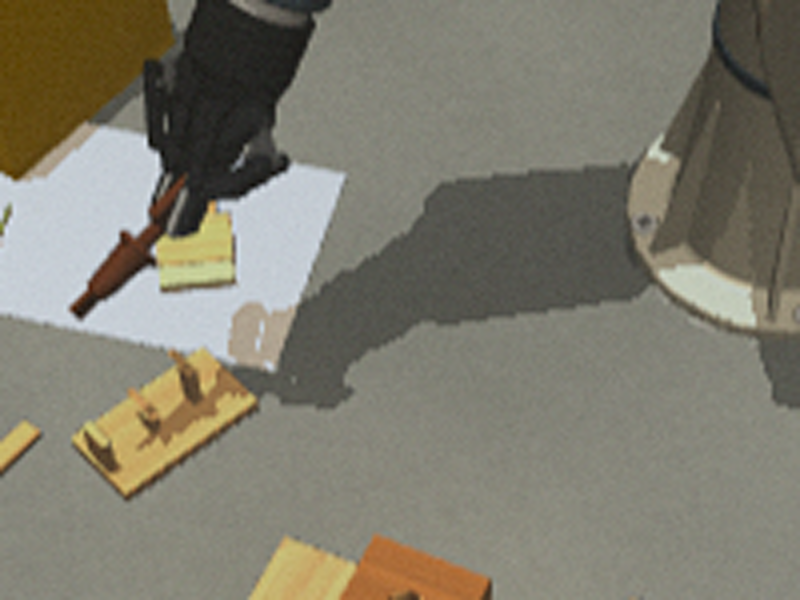

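```bash
cat >> h.py <<'E'
def pegT(ox,oy,oz,ang):  # ang: angle of peg z from -tool z towards -tool x
    z=np.array([-np.sin(ang),0,-np.cos(ang)]);e=np.array([-np.cos(ang),0,np.sin(ang)]) # e = +tool-z side (below)
    T=np.eye(4);y=np.cross(z,e);T[:3,:3]=np.c_[e,y,z];T[:3,3]=[ox,oy,oz];return T
E
python3 - <<'E'
from h import *
w=load("w4");C=np.linalg.inv(np.array([[-0.0,0.959,0.282,73.043],[1,0,-.001,1.109],[-.001,.282,-.959,30.551],[0,0,0,1.]]))
# exact from calibration of frame 0 (tool frame fixed)
from rig import readout
f=dict(camera_matrix=w["camera_matrix"],world_to_cam=w["world_to_cam"]@tcpT(readout.sense()))
print(np.round(f["world_to_cam"]-C,2).tolist())
f["world_to_cam"]=C
P=pegT(24.7,0,190.2,np.radians(35))
def pr(l,P=P): return np.round(proj(f,(P@np.r_[l,1.])[:3])[0],1)
a=np.linspace(0,2*np.pi,73)
for z in (0,6):
    q=np.array([pr([16.5*np.cos(t),16.5*np.sin(t),z]) for t in a]);print("collar",z,q.min(0),q.max(0))
q=np.array([pr([8.5*np.cos(t),8.5*np.sin(t),-40]) for t in a]);print("shankend",q.min(0),q.max(0))
for n,l in dict(tip_top=[-6.5,0,-60],tip_bot=[6.5,0,-60],th_end_top=[-18,0,62],th_end_bot=[18,0,62],th_near=[-18,0,24],th_topL=[-18,5,62],th_topR=[-18,-5,62]).items(): print(n,pr(l))
crop(w,"w4d",270,100,100,260,2.3)
E
```

```text
[[-0.0, -0.0, 0.0, 1.05], [-0.0, 0.0, 0.0, 0.53], [0.0, 0.0, 0.0, 1.91], [0.0, 0.0, 0.0, 0.0]]
collar 0 [282.3 183.6] [350.1 225.6]
collar 6 [281.4 193.7] [350.8 235.2]
shankend [301.3 138.4] [331.6 161.1]
tip_top [316.6 118.3]
tip_bot [316.6 135.7]
th_end_top [315.1 319.1]
th_end_bot [315.8 350.2]
th_near [315.7 225.5]
th_topL [330.1 319. ]
th_topR [300.1 319.1]
```

View pics/w4d.png

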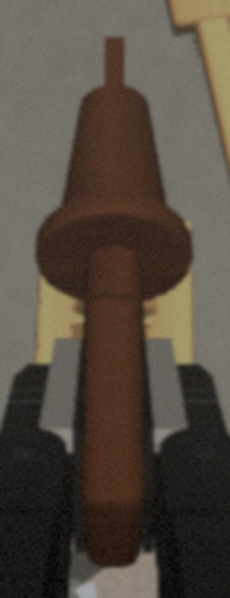

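```bash
cat >> h.py <<'E'
PEG=pegT(25.2,0,190.5,np.radians(35)); HOLE=np.array([502.3,7.0,70.]);FY=np.radians(13.2)
def place(o,yaw=FY,P=PEG,lean=0):
    h=np.array([np.cos(yaw),np.sin(yaw),0]);x=-h;z=np.array([0,0,1.])
    return pose(o,np.c_[x,np.cross(z,x),z])@np.linalg.inv(P)
E
python3 - <<'E'
from h import *
T=place(HOLE+[0,0,110]);print(T[:3,3],Rn.from_matrix(T[:3,:3]).as_euler("xyz"));delta(T)
E
```

```text
[588.58214476  27.23729435 350.50259063] [3.14159265 0.61086524 0.23038346]
trans cm [18.11, -30.93, 11.59] rot [0.004, -1.206, -0.424] |rot|deg 73.2 mm 376.7
```

Emit:
{"api": "step_arm", "payload": {"deltas": [{"translation":[18.1,-30.9,11.6],"rot":[0.004,-1.206,-0.424]},{"translation":[18.1,-30.9,11.6],"rot":[0.004,-1.206,-0.424]},{"translation":[18.1,-30.9,11.6],"rot":[0.004,-1.206,-0.424]},{"translation":[18.1,-30.9,11.6],"rot":[0.004,-1.206,-0.424]},{"translation":[18.1,-30.9,11.6],"rot":[0.004,-1.206,-0.424]},{"translation":[18.1,-30.9,11.6],"rot":[0.004,-1.206,-0.424]},{"translation":[18.1,-30.9,11.6],"rot":[0.004,-1.206,-0.424]},{"translation":[18.1,-30.9,11.6],"rot":[0.004,-1.206,-0.424]}]}}

```text
clock: 4.97
eef_pos: [589.9, 31.0, 346.2]
tcp_rot: [-3.129, 0.601, 0.238]
contact_force: [0.0, 0.0, -1.5]
opening: 0.105
```

```bash
python3 - <<'E'
from h import *
from rig import readout
st=readout.sense();print(st["eef_pos"],st["tcp_rot"],st["qpos"],st["opening"])
delta(place(HOLE+[0,0,110]))
E
```

```text
[589.92638632  31.00136818 346.23199573] [-3.12859562  0.60118404  0.23836236] [ 0.0729762   0.52969732  1.56620023 -0.08058389  1.64203341  1.42841624] 0.10536402343900375
trans cm [-0.42, 0.33, -0.23] rot [-0.008, -0.01, 0.007] |rot|deg 0.8 mm 5.8
```

Emit:
{"api": "step_arm", "payload": {"deltas": [{"translation":[-0.2,0.2,-0.2],"rot":[-0.008,-0.01,0.007]},{"translation":[-0.2,0.2,-0.2],"rot":[-0.008,-0.01,0.007]}]}}

```text
clock: 5.22
eef_pos: [587.5, 24.9, 350.0]
tcp_rot: [3.134, 0.604, 0.219]
contact_force: [-0.1, -0.0, -0.8]
opening: 0.109
```

```bash
python3 - <<'E'
from h import *
from rig import readout
st=readout.sense()
w=grab("wrist","w5");s=grab("scene","s5");t=grab("top","t5")
crop(s,"s5c",250,90,120,150,4);crop(t,"t5c",270,110,120,110,5)
print(st["eef_pos"],st["tcp_rot"])
delta(place(HOLE+[0,0,110]),st)
O=(tcpT(st)@PEG);print(O[:3,3],O[:3,2])
for f,a in ((s,(250,90,4)),(t,(270,110,5)),(w,(0,0,1))):
  for l in ([0,0,-60],[0,0,0],[0,0,62]):
    q=proj(f,(O@np.r_[l,1])[:3])[0];print(l,np.round(((q-a[:2])*a[2]),0),end=" ")
  print("hole",np.round((proj(f,HOLE)[0]-a[:2])*a[2]))
E
```

```text
[587.53743595  24.87326379 349.96690057] [3.13434866 0.60370766 0.21895079]
trans cm [0.1, -0.21, -0.13] rot [0.001, -0.007, -0.009] |rot|deg 0.7 mm 2.6
[502.52553174   4.54286363 178.83846643] [-0.00828742  0.00423491  0.99995669]
[0, 0, -60] [240. 410.] [0, 0, 0] [239. 362.] [0, 0, 62] [237. 309.] hole [246. 447.]
[0, 0, -60] [315. 379.] [0, 0, 0] [317. 359.] [0, 0, 62] [319. 336.] hole [308. 396.]
[0, 0, -60] [317. 126.] [0, 0, 0] [316. 204.] [0, 0, 62] [316. 332.] hole [312.  81.]
```

View pics/s5c.png

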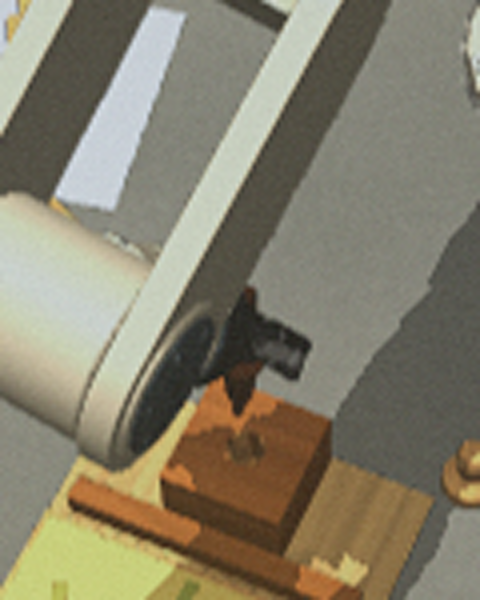

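View pics/t5c.png

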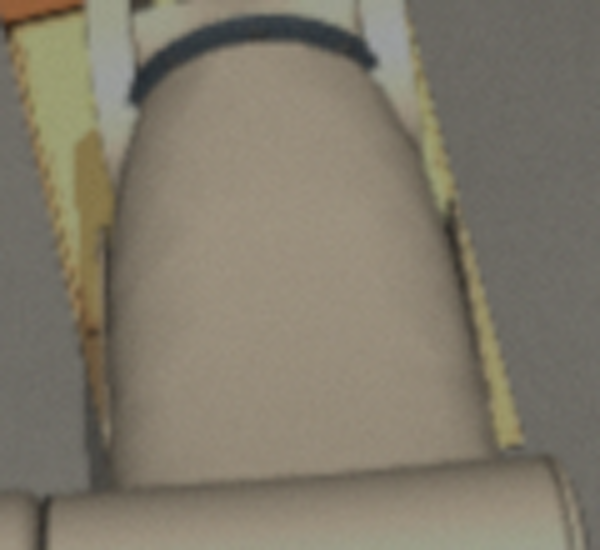

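View pics/w5.png

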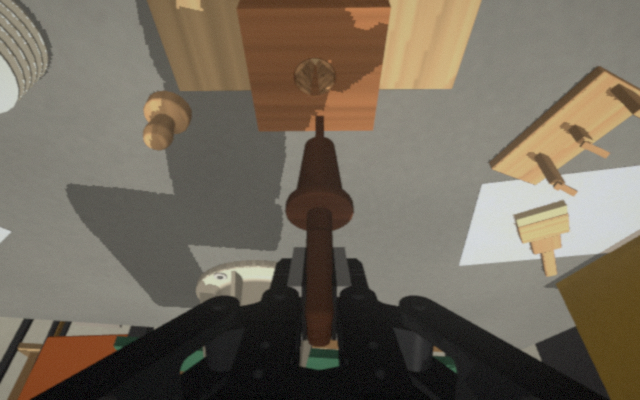

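```bash
sed -i 's/HOLE=np.array(\[502.3,7.0/HOLE=np.array([503.5,7.0/' h.py; python3 - <<'E'
from h import *
delta(place(HOLE+[0,0,110]));delta(place(HOLE+[0,0,48]))
E
```

```text
trans cm [0.3, -0.23, -0.09] rot [0.001, -0.008, -0.011] |rot|deg 0.8 mm 3.9
trans cm [3.82, -0.27, 5.02] rot [0.001, -0.008, -0.011] |rot|deg 0.8 mm 63.1
```

Emit:
{"api": "step_arm", "payload": {"deltas": [{"translation":[0.3,-0.23,-0.09],"rot":[0.001,-0.008,-0.011]},{"translation":[0.9,-0.24,0.8],"rot":[0.001,-0.008,-0.011]},{"translation":[2,-0.25,2.3],"rot":[0.001,-0.008,-0.011]},{"translation":[3.2,-0.26,4.1],"rot":[0.001,-0.008,-0.011]},{"translation":[3.82,-0.27,5.02],"rot":[0.001,-0.008,-0.011]},{"translation":[3.82,-0.27,5.02],"rot":[0.001,-0.008,-0.011]}]}}

```text
clock: 6.12
eef_pos: [590.2, 28.0, 286.7]
tcp_rot: [3.141, 0.615, 0.232]
contact_force: [1.4, -0.1, -1.0]
opening: 0.109
```

```bash
python3 - <<'E'
from h import *
from rig import readout
st=readout.sense()
w=grab("wrist","w6");s=grab("scene","s6")
crop(s,"s6c",270,130,80,90,6)
print(st["eef_pos"],st["tcp_rot"],st["contact_force"])
delta(place(HOLE+[0,0,48]),st)
O=(tcpT(st)@PEG);print(O[:3,3],O[:3,2])
E
```

```text
[590.21862472  28.02436669 286.70038586] [3.14085254 0.61535911 0.23154509] [ 1.39594448 -0.11767896 -1.0266913 ]
trans cm [-0.15, 0.07, -0.11] rot [0.001, 0.004, 0.001] |rot|deg 0.3 mm 2.0
[503.2475348    7.37400858 116.59782201] [0.00423468 0.00162132 0.99998972]
```

View pics/s6c.png

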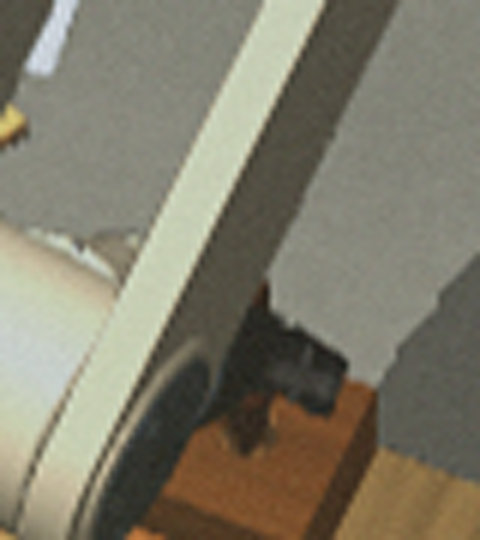

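View pics/w6.png

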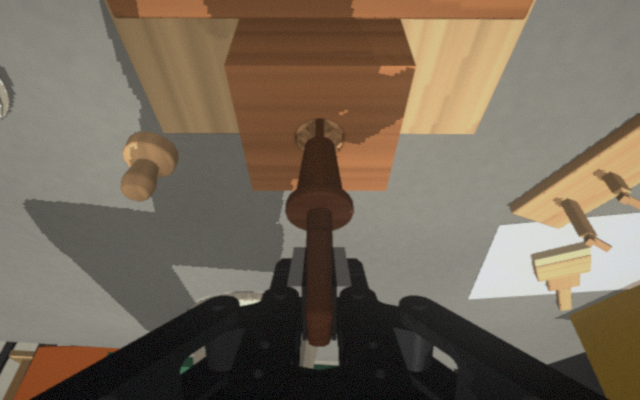

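```bash
python3 - <<'E'
from h import *
w=load("w6");crop(w,"w6c",280,100,80,70,9)
from rig import readout
O=tcpT(readout.sense())@PEG
a=np.linspace(0,2*np.pi,73)
f=lambda P:((np.array(proj(w,P))-[280,100])*9).round()
q=f([HOLE+[14*np.cos(t),14*np.sin(t),0] for t in a]);print("mouth",q.min(0),q.max(0))
for l in ([6.5,0,-60],[-6.5,0,-60],[6.5,2.5,-40],[-6.5,0,-40],[0,0,-47]): print(l,f((O@np.r_[l,1])[:3]))
q=f([(O@np.r_[8.5*np.cos(t),8.5*np.sin(t),-40,1])[:3] for t in a]);print("shank end",q.min(0),q.max(0))
E
```

```text
mouth [116. 181.] [555. 518.]
[6.5, 0, -60] [[333. 306.]]
[-6.5, 0, -60] [[332. 148.]]
[6.5, 2.5, -40] [[372. 512.]]
[-6.5, 0, -40] [[331. 355.]]
[0, 0, -47] [[332. 360.]]
shank end [195. 329.] [469. 535.]
```

View pics/w6c.png

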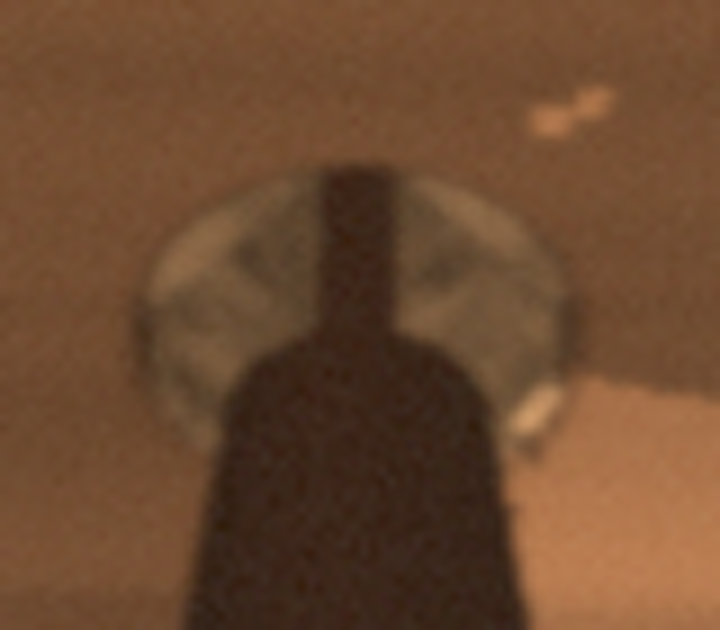

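```bash
sed -i 's/HOLE=np.array(\[503.5,7.0/HOLE=np.array([504.5,7.2/' h.py; python3 - <<'E'
from h import *
for z in (42,30,22,14):delta(place(HOLE+[0,0,z]))
E
```

```text
trans cm [0.32, 0.06, 0.47] rot [0.002, 0.002, 0.001] |rot|deg 0.2 mm 5.7
trans cm [1.01, 0.06, 1.45] rot [0.002, 0.002, 0.001] |rot|deg 0.2 mm 17.7
trans cm [1.47, 0.06, 2.11] rot [0.002, 0.002, 0.001] |rot|deg 0.2 mm 25.7
trans cm [1.93, 0.06, 2.76] rot [0.002, 0.002, 0.001] |rot|deg 0.2 mm 33.7
```

Emit:
{"api": "step_arm", "payload": {"deltas": [{"translation":[0.32,0.06,0.47],"rot":[0.002,0.002,0.001]},{"translation":[0.66,0.06,0.96],"rot":[0.002,0.002,0.001]},{"translation":[1.01,0.06,1.45],"rot":[0.002,0.002,0.001]},{"translation":[1.24,0.06,1.78],"rot":[0.002,0.002,0.001]},{"translation":[1.47,0.06,2.11],"rot":[0.002,0.002,0.001]},{"translation":[1.58,0.06,2.27],"rot":[0.002,0.002,0.001]},{"translation":[1.58,0.06,2.27],"rot":[0.002,0.002,0.001]}]}}

```text
clock: 7.1
eef_pos: [590.5, 27.4, 260.3]
tcp_rot: [-3.141, 0.611, 0.23]
contact_force: [-0.3, -0.4, -0.1]
opening: 0.108
```

```bash
python3 - <<'E'
from h import *
from rig import readout
st=readout.sense();print(st["contact_force"],st["wrist_torque"],(tcpT(st)@PEG)[:3,3])
w=grab("wrist","w7");crop(w,"w7c",240,100,160,130,5)
for z in (17,14,12):delta(place(HOLE+[0,0,z]))
E
```

```text
[-0.29320092 -0.35818177 -0.09636489] [ 0.12099589 -0.25738408 -0.05990849] [504.15572911   7.22575263  89.88103405]
trans cm [0.19, 0.0, 0.23] rot [-0.0, 0.0, -0.0] |rot|deg 0.0 mm 3.0
trans cm [0.36, 0.0, 0.47] rot [-0.0, 0.0, -0.0] |rot|deg 0.0 mm 6.0
trans cm [0.48, 0.0, 0.64] rot [-0.0, 0.0, -0.0] |rot|deg 0.0 mm 8.0
```

View pics/w7c.png

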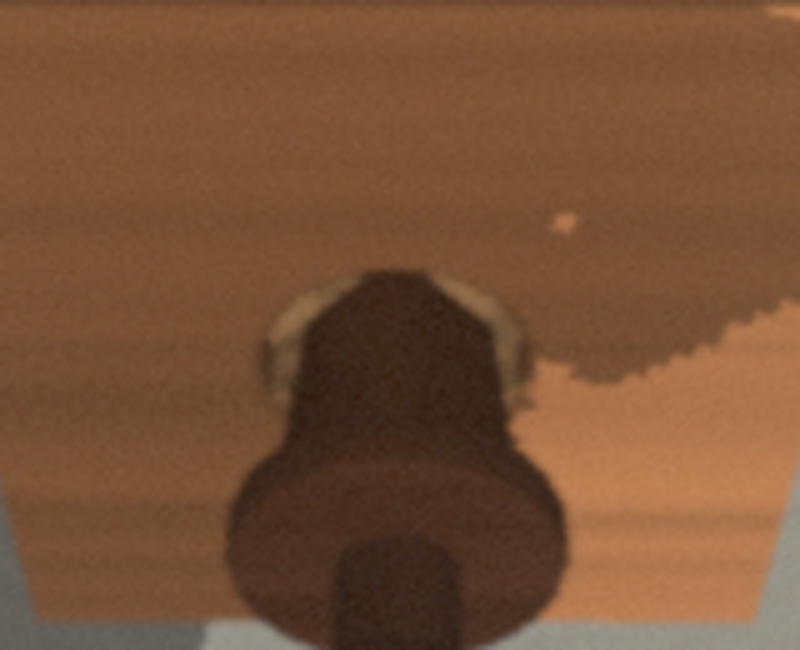

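Emit:
{"api": "step_arm", "payload": {"deltas": [{"translation":[0.19,0,0.23],"rot":[0,0,0]},{"translation":[0.27,0,0.35],"rot":[0,0,0]},{"translation":[0.36,0,0.47],"rot":[0,0,0]},{"translation":[0.36,0,0.47],"rot":[0,0,0]}]}}

```text
clock: 7.65
eef_pos: [590.6, 27.5, 254.4]
tcp_rot: [-3.141, 0.612, 0.23]
contact_force: [-1.9, -0.3, -0.9]
opening: 0.104
```

```bash
python3 - <<'E'
from h import *
from rig import readout
st=readout.sense();print(st["contact_force"],st["wrist_torque"],(tcpT(st)@PEG)[:3,3])
w=grab("wrist","w8");crop(w,"w8c",240,100,160,130,5)
for z in (14,12,11):delta(place(HOLE+[0,0,z]))
E
```

```text
[-1.92889444 -0.26725918 -0.91080057] [ 0.17175963  0.25239823 -0.09726913] [504.15705599   7.25988038  83.92760141]
trans cm [0.01, 0.0, -0.02] rot [-0.0, 0.001, -0.0] |rot|deg 0.1 mm 0.2
trans cm [0.12, 0.0, 0.14] rot [-0.0, 0.001, -0.0] |rot|deg 0.1 mm 1.9
trans cm [0.18, 0.0, 0.23] rot [-0.0, 0.001, -0.0] |rot|deg 0.1 mm 2.9
```

View pics/w8c.png

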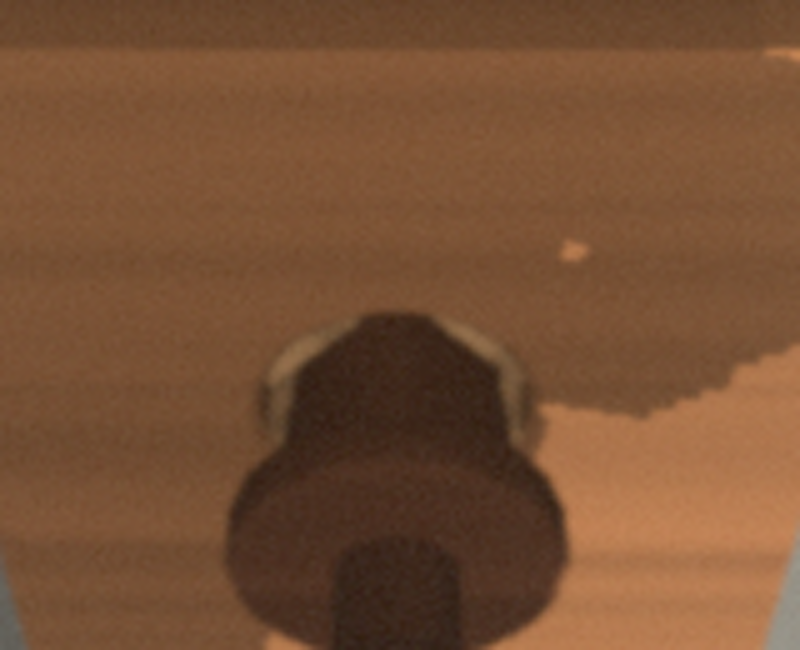

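Emit:
{"api": "step_arm", "payload": {"deltas": [{"translation":[0.02,0,0.1],"rot":[0,0,0]},{"translation":[0.08,0,0.19],"rot":[0,0,0]},{"translation":[0.08,0,0.19],"rot":[0,0,0]}]}}

```text
clock: 8.07
eef_pos: [590.3, 27.3, 252.5]
tcp_rot: [-3.141, 0.611, 0.23]
contact_force: [-3.3, 0.4, 1.2]
opening: 0.106
```

```bash
python3 - <<'E'
from h import *
from rig import readout
st=readout.sense();print(st["contact_force"],st["wrist_torque"],(tcpT(st)@PEG)[:3,3])
E
```

```text
[-3.32188193  0.44716818  1.19345749] [ 0.15589487  0.39182075 -0.08399594] [503.94705255   7.14854843  81.99673794]
```

Emit:
{"api": "step_arm", "payload": {"deltas": [{"translation":[0,0,0],"rot":[0,0,0]},{"translation":[0,0,0],"rot":[0,0,0]},{"translation":[0,0,0],"rot":[0,0,0]},{"translation":[0,0,0],"rot":[0,0,0]},{"translation":[0,0,0],"rot":[0,0,0]},{"translation":[0,0,0],"rot":[0,0,0]}], "grip": 0}}

```text
clock: 8.82
eef_pos: [590.4, 27.3, 252.5]
tcp_rot: [-3.142, 0.611, 0.23]
contact_force: [1.0, -0.7, 0.3]
opening: 0.998
```

```bash
python3 - <<'E'
from h import *
from rig import readout
st=readout.sense();print(st["contact_force"],st["opening"])
w=grab("wrist","w9");crop(w,"w9c",180,60,280,300,2)
O=tcpT(st)@PEG
for l in ([0,0,0],[0,0,6],[0,0,62]): print(l,np.round(proj(w,(O@np.r_[l,1])[:3])[0],1))
E
```

```text
[ 0.9683607  -0.69165684  0.25466351] 0.9983657161479934
[0, 0, 0] [316.4 203.7]
[0, 0, 6] [316.3 213.5]
[0, 0, 62] [315.8 332.3]
```

View pics/w9c.png

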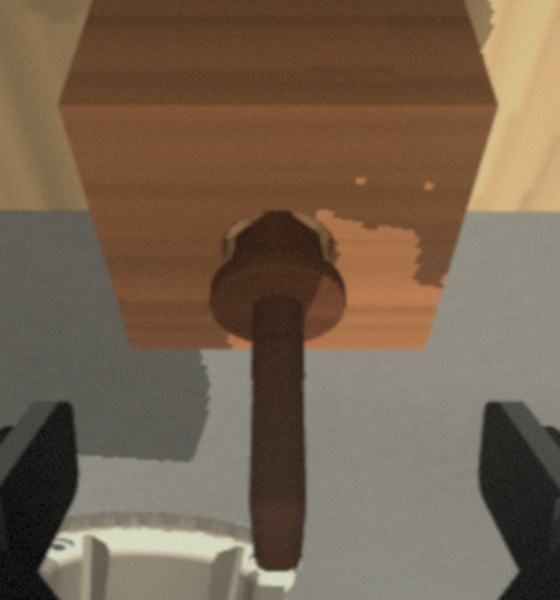

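```bash
python3 - <<'E'
from h import *
T1=pose(HOLE+[0,0,290],toolR(FY,0));delta(T1)
E
```

```text
trans cm [-13.39, 0.0, -3.74] rot [-0.0, 0.611, -0.0] |rot|deg 35.0 mm 139.1
```

Emit:
{"api": "step_arm", "payload": {"deltas": [{"translation":[0,0,-5],"rot":[0,0,0]},{"translation":[-2,0,-9],"rot":[0,0.1,0]},{"translation":[-6,0,-8],"rot":[0,0.3,0]},{"translation":[-10,0,-6],"rot":[0,0.45,0]},{"translation":[-13.4,0,-3.74],"rot":[0,0.611,0]},{"translation":[-13.4,0,-3.74],"rot":[0,0.611,0]},{"translation":[-13.4,0,-3.74],"rot":[0,0.611,0]}]}}

```text
clock: 9.75
eef_pos: [505.2, 7.2, 360.8]
tcp_rot: [3.141, -0.001, 0.23]
contact_force: [0.3, 0.1, -0.4]
opening: 1.004
```

```bash
python3 - <<'E'
from h import *
from rig import readout
st=readout.sense();print(st["eef_pos"],st["tcp_rot"],st["qpos"])
w=grab("wrist","wa");s=grab("scene","sa");crop(s,"sac",270,130,90,100,6)
for h in (12,18):
  o=HOLE+[0,0,h];print([np.round(proj(w,o+[0,0,k])[0],1).tolist() for k in (0,6,62)],[np.round((proj(s,o+[0,0,k])[0]-[270,130])*6).tolist() for k in (0,6,62)])
E
```

```text
[505.22372496   7.20202411 360.8008299 ] [ 3.14132421e+00 -5.13436642e-04  2.29729651e-01] [ 1.13360062e-02  2.17767580e-01  1.92978366e+00 -1.80000996e-04
  9.93482021e-01  1.35250095e+00]
[[316.7, 204.5], [316.7, 206.8], [316.2, 234.8]] [[246.0, 421.0], [245.0, 414.0], [242.0, 352.0]]
[[316.7, 206.8], [316.6, 209.2], [316.2, 238.7]] [[245.0, 414.0], [245.0, 408.0], [242.0, 345.0]]
```

View pics/wa.png

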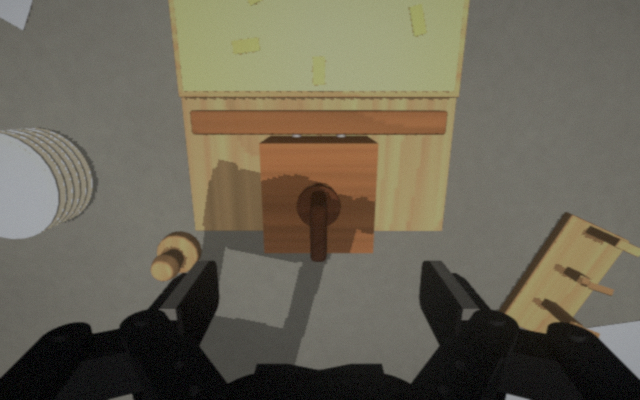

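View pics/sac.png

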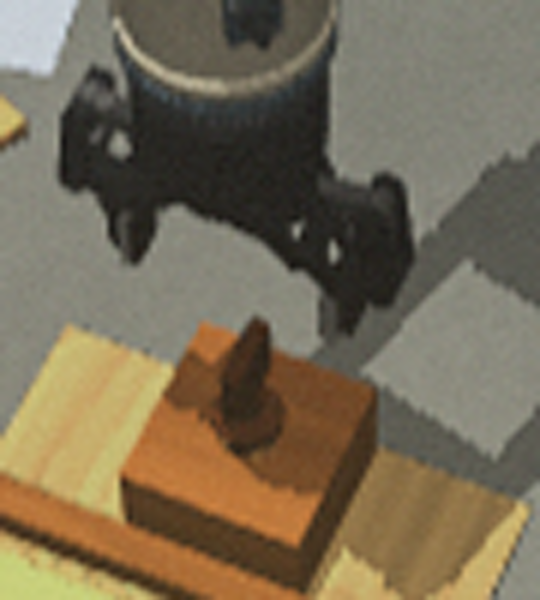

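```bash
python3 - <<'E'
from h import *
s=load("sa");w=load("wa");hx=np.array([np.cos(FY),np.sin(FY),0]);hy=np.array([-hx[1],hx[0],0])
a=np.linspace(0,6.283,181)
g=lambda P:((proj(s,P)-[270,130]+.5)*6-.5)
print("blockcorners",g([HOLE+45*i*hx+45*j*hy for i in(-1,1) for j in (-1,1)]).round().tolist())
for h in (12,18):
  o=HOLE+[0,0,h]
  print(h,"thumb top edges",g([o+[0,0,62]+18*hx,o+[0,0,62]-18*hx,o+[0,0,24]+18*hx]).round().tolist())
  q=g([o+[16.5*np.cos(t),16.5*np.sin(t),z] for t in a for z in (0,6)]);print("collar",q.min(0).round(),q.max(0).round())
  q=proj(w,[o+[16.5*np.cos(t),16.5*np.sin(t),6] for t in a]);print("w collar",q.min(0).round(1),q.max(0).round(1), "thumb",proj(w,[o+[0,0,62]+18*hx,o+[0,0,62]-18*hx]).round(1).tolist())
print("w block",proj(w,[HOLE+45*i*hx+45*j*hy for i in(-1,1) for j in (-1,1)]).round(1).tolist())
crop(w,"wac",240,120,160,160,5);crop(s,"sac2",295,165,50,60,10)
E
```

```text
blockcorners [[202.0, 326.0], [377.0, 393.0], [118.0, 480.0], [297.0, 551.0]]
12 thumb top edges [[227.0, 387.0], [262.0, 322.0], [230.0, 429.0]]
collar [212. 385.] [284. 455.]
w collar [294.4 185.1] [339.  227.7] thumb [[316.1, 205.2], [316.3, 262.8]]
18 thumb top edges [[227.0, 380.0], [262.0, 315.0], [229.0, 423.0]]
collar [211. 379.] [284. 449.]
w collar [293.8 187.1] [339.4 230.6] thumb [[316.1, 208.3], [316.3, 267.5]]
w block [[371.2, 252.4], [262.6, 252.5], [376.3, 142.8], [257.0, 142.8]]
```

View pics/wac.png

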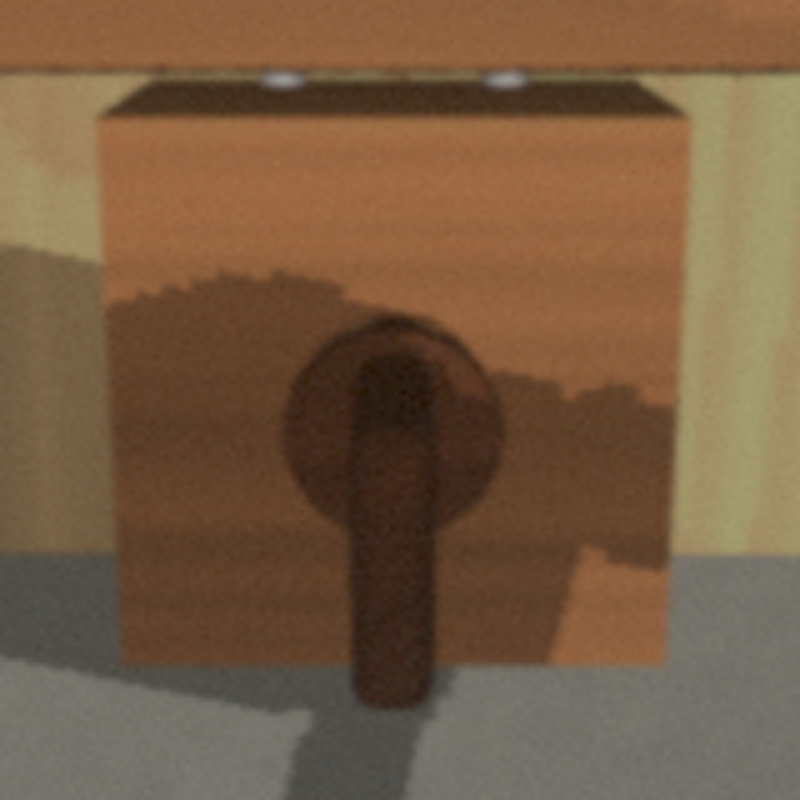

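View pics/sac2.png

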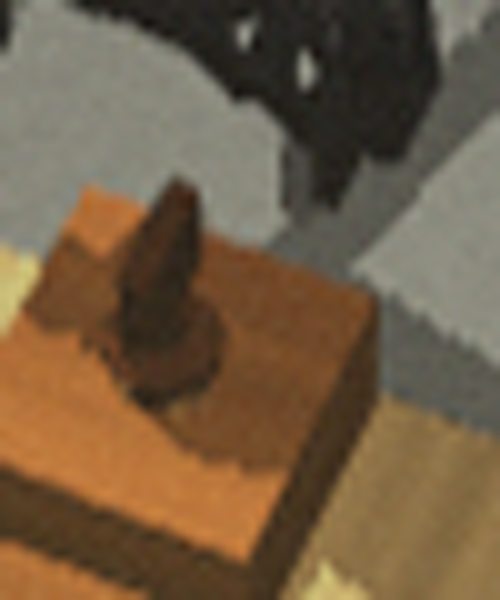

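Emit:
{"api": "step_arm", "payload": {"deltas": [{"translation":[0,0,0],"rot":[0,0,-0.18]},{"translation":[0,0,0],"rot":[0,0,-0.36]},{"translation":[0,0,0],"rot":[0,0,-0.54]},{"translation":[0,0,0],"rot":[0,0,-0.72]},{"translation":[0,0,0],"rot":[0,0,-0.9]},{"translation":[0,0,0],"rot":[0,0,-1.08]},{"translation":[0,0,0],"rot":[0,0,-1.26]},{"translation":[0,0,0],"rot":[0,0,-1.44]}]}}

```text
clock: 10.85
eef_pos: [505.9, 7.5, 359.7]
tcp_rot: [-3.141, -0.0, 1.676]
contact_force: [-0.1, -0.4, 0.1]
opening: 1.004
```

Emit:
{"api": "step_arm", "payload": {"deltas": [{"translation":[0,0,0],"rot":[0,0,-0.18]},{"translation":[0,0,0],"rot":[0,0,-0.36]},{"translation":[0,0,0],"rot":[0,0,-0.54]},{"translation":[0,0,0],"rot":[0,0,-0.72]},{"translation":[0,0,0],"rot":[0,0,-0.9]},{"translation":[0,0,0],"rot":[0,0,-1.08]},{"translation":[0,0,0],"rot":[0,0,-1.26]},{"translation":[0,0,0],"rot":[0,0,-1.44]}]}}

```text
clock: 11.85
eef_pos: [505.9, 7.5, 359.7]
tcp_rot: [-3.141, -0.001, 3.116]
contact_force: [0.5, -0.1, -0.8]
opening: 1.0
```

```bash
python3 - <<'E'
from h import *
from rig import readout
st=readout.sense();print(st["eef_pos"],st["tcp_rot"],st["qpos"],st["clock"])
T=pose(HOLE+[0,0,240],toolR(FY+np.pi,0));delta(T)
E
```

```text
[505.90841286   7.50092062 359.67115408] [-3.14148666e+00 -1.04639626e-03  3.11636883e+00] [ 1.18833604e-02  2.20663386e-01  1.92890814e+00 -8.00959307e-05
  9.93070734e-01 -1.53364543e+00] 11.85
trans cm [0.13, -0.03, 4.97] rot [0.0, -0.001, -0.256] |rot|deg 14.6 mm 49.7
```

Emit:
{"api": "step_arm", "payload": {"deltas": [{"translation":[0.13,-0.03,1],"rot":[0,0,-0.15]},{"translation":[0.13,-0.03,2.5],"rot":[0,0,-0.256]},{"translation":[0.13,-0.03,4],"rot":[0,0,-0.256]},{"translation":[0.13,-0.03,4.97],"rot":[0,0,-0.256]},{"translation":[0.13,-0.03,4.97],"rot":[0,0,-0.256]}]}}

```text
clock: 12.48
eef_pos: [503.2, 7.0, 309.4]
tcp_rot: [3.141, -0.002, -2.918]
contact_force: [-0.3, -0.2, -0.5]
opening: 1.004
```

```bash
python3 - <<'E'
from h import *
from rig import readout
st=readout.sense();print(st["eef_pos"],st["tcp_rot"])
w=grab("wrist","wb")
hx=np.array([np.cos(FY),np.sin(FY),0]);hy=np.array([-hx[1],hx[0],0]);o=HOLE+[0,0,12]
print(proj(w,[o+[0,0,62]+18*hx,o+[0,0,62]-18*hx]).round(1).tolist(),proj(w,[HOLE+45*i*hx+45*j*hy for i in(-1,1) for j in (-1,1)]).round(1).tolist())
crop(w,"wbc",200,80,240,200,3.3)
delta(pose(HOLE+[0,0,212],toolR(FY+np.pi,0)))
E
```

```text
[503.15266214   7.02768459 309.4322747 ] [ 3.14113397e+00 -1.79154238e-03 -2.91849539e+00]
[[321.4, 310.2], [320.9, 236.0]] [[246.2, 150.0], [393.9, 148.9], [255.0, 282.2], [386.8, 281.4]]
trans cm [-0.12, -0.01, 2.81] rot [0.0, -0.001, -0.007] |rot|deg 0.4 mm 28.1
```

View pics/wb.png

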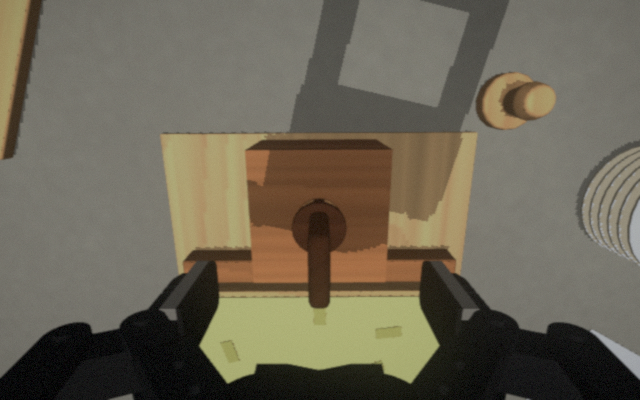

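Emit:
{"api": "step_arm", "payload": {"deltas": [{"translation":[-0.12,-0.01,1.4],"rot":[0,0,-0.007]},{"translation":[-0.12,-0.01,2.8],"rot":[0,0,-0.007]},{"translation":[-0.12,-0.01,2.8],"rot":[0,0,-0.007]}]}}

```text
clock: 12.9
eef_pos: [503.7, 7.1, 281.0]
tcp_rot: [3.141, -0.002, -2.91]
contact_force: [-0.1, -0.0, -0.1]
opening: 0.998
```

Emit:
{"api": "step_arm", "payload": {"deltas": [{"translation":[0,0,0],"rot":[0,0,0]},{"translation":[0,0,0],"rot":[0,0,0]},{"translation":[0,0,0],"rot":[0,0,0]},{"translation":[0,0,0],"rot":[0,0,0]},{"translation":[0,0,0],"rot":[0,0,0]},{"translation":[0,0,0],"rot":[0,0,0]},{"translation":[0,0,0],"rot":[0,0,0]}], "grip": 255, "squeeze": 110}}

```text
clock: 13.78
eef_pos: [504.4, 7.1, 282.4]
tcp_rot: [3.142, 0.0, -2.91]
contact_force: [0.5, -0.1, 1.1]
opening: 0.103
```

```bash
python3 - <<'E'
from h import *
from rig import readout
st=readout.sense();print(st["eef_pos"],st["tcp_rot"],st["qpos"],st["contact_force"],st["wrist_torque"],st["opening"])
grab("wrist","wc")
E
```

```text
[504.35979993   7.14179612 282.39258281] [ 3.14152094e+00  2.46921388e-04 -2.91027138e+00] [ 1.11438123e-02  3.28014997e-01  1.99396488e+00  1.69571410e-04
  8.19387486e-01 -1.79108954e+00] [ 0.45664741 -0.13713642  1.12890353] [ 0.08151094 -0.03037119 -0.01942322] 0.10255221454093448
```

View pics/wc.png

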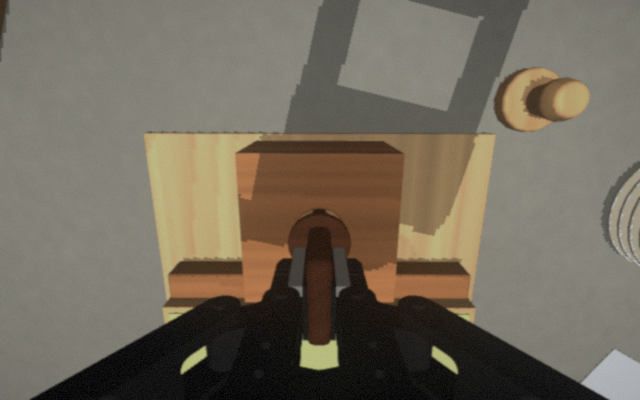

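Emit:
{"api": "step_arm", "payload": {"deltas": [{"translation":[0,0,0.05],"rot":[0,0,0.1]},{"translation":[0,0,0.12],"rot":[0,0,0.2]},{"translation":[0,0,0.2],"rot":[0,0,0.3]},{"translation":[0,0,0.28],"rot":[0,0,0.4]},{"translation":[0,0,0.36],"rot":[0,0,0.5]},{"translation":[0,0,0.36],"rot":[0,0,0.5]}]}}

```text
clock: 14.58
eef_pos: [504.5, 6.9, 279.2]
tcp_rot: [-3.141, 0.001, 2.872]
contact_force: [-1.4, -1.3, 5.8]
opening: 0.102
```

```bash
python3 - <<'E'
from rig import readout
st=readout.sense();print(st["eef_pos"],st["tcp_rot"],st["contact_force"],st["wrist_torque"],st["opening"])
E
```

```text
[504.4631394    6.9235016  279.15425451] [-3.14127906e+00  5.60060147e-04  2.87183362e+00] [-1.39064376 -1.29654132  5.78921658] [-0.37563901  0.25177966 -0.00727188] 0.10153148208073491
```

Emit:
{"api": "step_arm", "payload": {"deltas": [{"translation":[0,0,0.07],"rot":[0,0,0.1]},{"translation":[0,0,0.14],"rot":[0,0,0.2]},{"translation":[0,0,0.21],"rot":[0,0,0.3]},{"translation":[0,0,0.28],"rot":[0,0,0.4]},{"translation":[0,0,0.35],"rot":[0,0,0.5]},{"translation":[0,0,0.35],"rot":[0,0,0.5]}]}}

```text
clock: 15.32
eef_pos: [504.4, 6.7, 276.0]
tcp_rot: [-3.141, 0.001, 2.372]
contact_force: [-2.5, -3.5, 11.0]
opening: 0.102
```

```bash
python3 - <<'E'
from h import *
from rig import readout
st=readout.sense();print(st["eef_pos"],st["tcp_rot"],st["contact_force"],st["wrist_torque"],st["opening"])
w=grab("wrist","wd");grab("scene","sd")
E
```

```text
[504.37416677   6.71137244 275.99422454] [-3.14102995e+00  8.61489160e-04  2.37214598e+00] [-2.46445166 -3.48669341 11.03153071] [-0.77101465  0.63475968  0.04328549] 0.10182151915752674
```

View pics/wd.png

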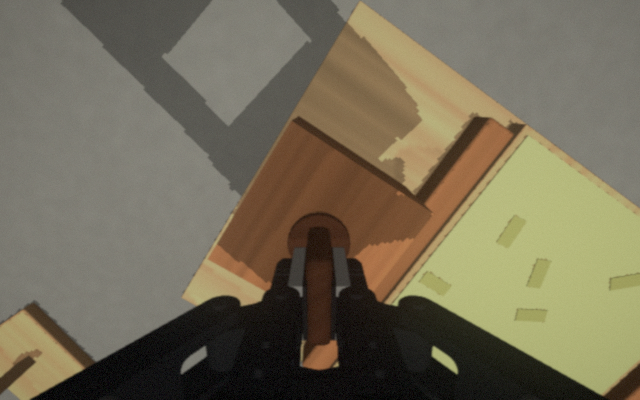

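Emit:
{"api": "step_arm", "payload": {"deltas": [{"translation":[0,0,0.1],"rot":[0,0,0.08]},{"translation":[0,0,0.2],"rot":[0,0,0.16]},{"translation":[0,0,0.3],"rot":[0,0,0.24]},{"translation":[0,0,0.38],"rot":[0,0,0.32]},{"translation":[0,0,0.45],"rot":[0,0,0.38]},{"translation":[0,0,0.45],"rot":[0,0,0.38]}]}}

```text
clock: 16.18
eef_pos: [504.2, 6.6, 272.0]
tcp_rot: [-3.141, 0.001, 1.993]
contact_force: [-6.1, -5.7, 19.2]
opening: 0.102
```

```bash
python3 - <<'E'
from h import *
from rig import readout
st=readout.sense();print(st["eef_pos"],st["tcp_rot"],st["contact_force"],st["wrist_torque"],st["opening"])
w=grab("wrist","we");grab("scene","se")
E
```

```text
[504.24078502   6.60074197 271.98893144] [-3.14090813e+00  1.10090112e-03  1.99296323e+00] [-6.10132886 -5.69336079 19.18564608] [-0.99510631  1.26628568  0.12901288] 0.1020746141496162
```

View pics/we.png

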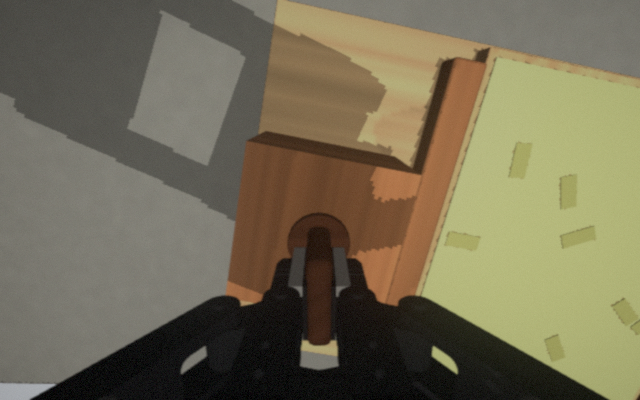

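Emit:
{"api": "step_arm", "payload": {"deltas": [{"translation":[-0.01,-0.03,0.06],"rot":[0,0,0.04]},{"translation":[-0.02,-0.05,0.12],"rot":[0,0,0.08]},{"translation":[-0.02,-0.05,0.18],"rot":[0,0,0.1]},{"translation":[-0.02,-0.05,0.18],"rot":[0,0,0.1]}]}}

```text
clock: 16.77
eef_pos: [504.1, 6.3, 271.0]
tcp_rot: [3.141, 0.001, 1.894]
contact_force: [-7.4, -3.1, 28.2]
opening: 0.1
```

```bash
python3 - <<'E'
from h import *
from rig import readout
st=readout.sense();print(st["eef_pos"],st["tcp_rot"],st["contact_force"],st["wrist_torque"],st["opening"])
w=grab("wrist","wf");s=grab("scene","sf");crop(s,"sfc",220,130,160,150,5);crop(w,"wfc",220,100,240,200,3.3)
E
```

```text
[504.08970581   6.34814913 270.95084289] [3.14148253e+00 1.12947182e-03 1.89368045e+00] [-7.38392673 -3.07190487 28.15339886] [-0.77339769  1.69400937  0.18569943] 0.100011176388328
```

View pics/wfc.png

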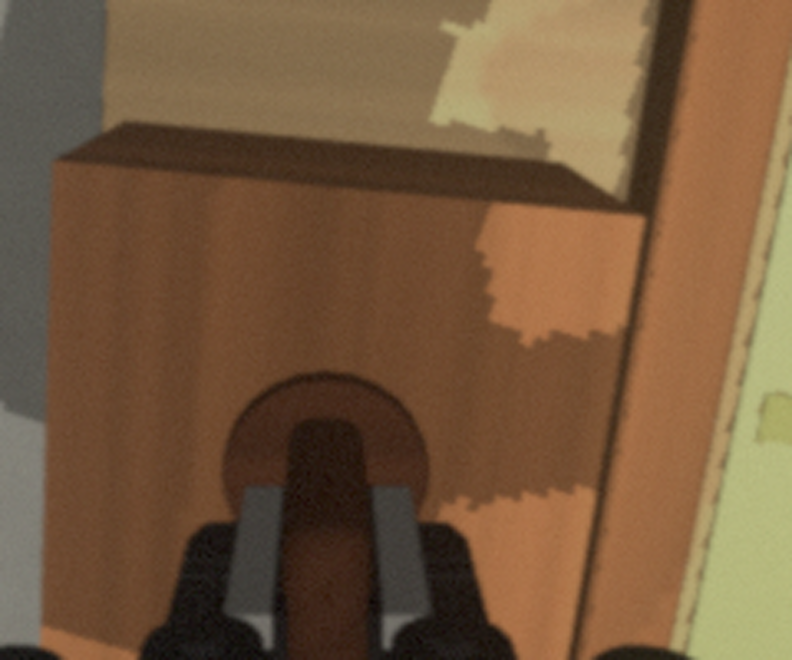

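View pics/sfc.png

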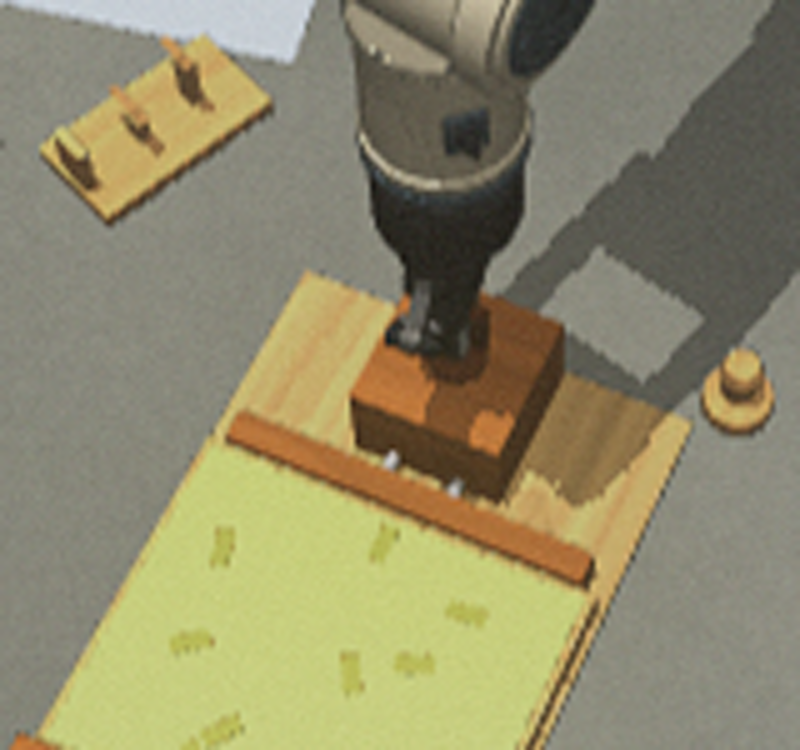

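```bash
python3 - <<'E'
from h import *
w=load("wf");crop(w,"wfd",400,60,110,110,7);w=load("wa");crop(w,"wad",270,80,110,70,7)
E
```

```text
(no output)
```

View pics/wfd.png

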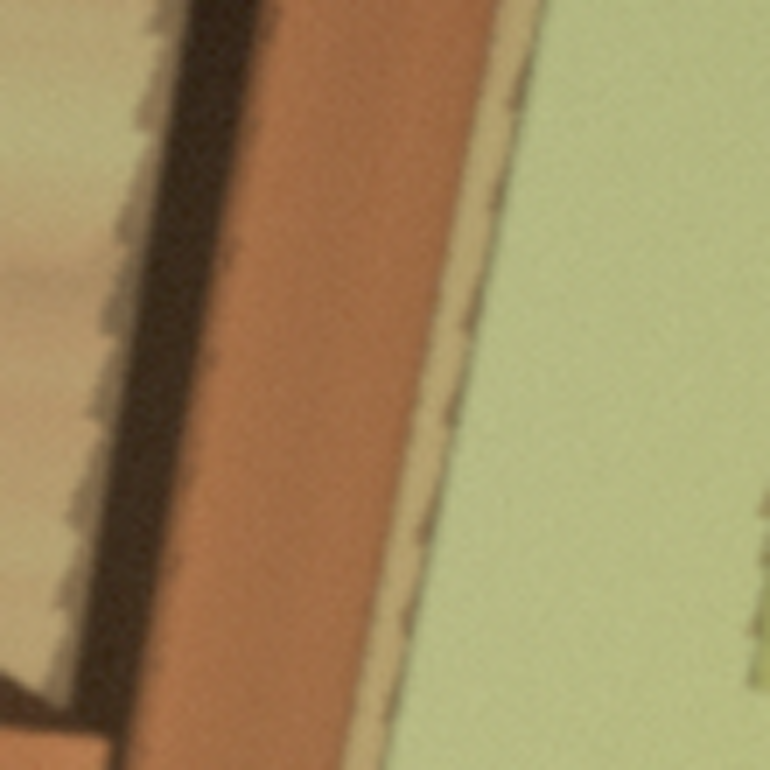

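View pics/wad.png

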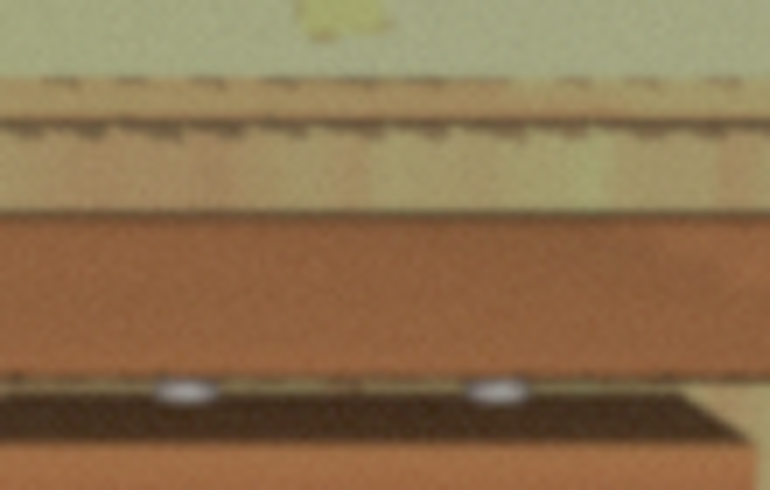

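Emit:
{"api": "step_arm", "payload": {"deltas": [{"translation":[-0.02,-0.03,0.06],"rot":[0,0,0.02]},{"translation":[-0.02,-0.03,0.12],"rot":[0,0,0.03]},{"translation":[-0.02,-0.03,0.15],"rot":[0,0,0.03]},{"translation":[-0.02,-0.03,0.15],"rot":[0,0,0.03]}]}}

```text
clock: 17.38
eef_pos: [504.1, 6.2, 270.5]
tcp_rot: [3.141, 0.001, 1.864]
contact_force: [-11.4, -2.2, 42.0]
opening: 0.102
```

```bash
python3 - <<'E'
from h import *
from rig import readout
st=readout.sense();print(st["eef_pos"],st["tcp_rot"],st["contact_force"],st["wrist_torque"],st["opening"])
w=grab("wrist","wg");crop(w,"wgd",260,170,120,100,6.5)
a=np.linspace(0,6.283,181)
for h in (0,2,4):
  q=proj(w,[HOLE+[16.5*np.cos(t),16.5*np.sin(t),h+6] for t in a]);q2=proj(w,[HOLE+[16.5*np.cos(t),16.5*np.sin(t),h] for t in a])
  print(h,((q.min(0)-[260,170])*6.5).round(),((q.max(0)-[260,170])*6.5).round(),((q2.min(0)-[260,170])*6.5).round())
E
```

```text
[504.08318188   6.19747506 270.45723951] [3.14071472e+00 1.10760903e-03 1.86403957e+00] [-11.4219428   -2.17301351  42.02003002] [-0.53413176  2.4579159   0.26722167] 0.10183265574843914
0 [166. 274.] [581. 658.] [173. 251.]
2 [164. 282.] [583. 670.] [171. 259.]
4 [161. 290.] [585. 682.] [168. 266.]
```

View pics/wgd.png

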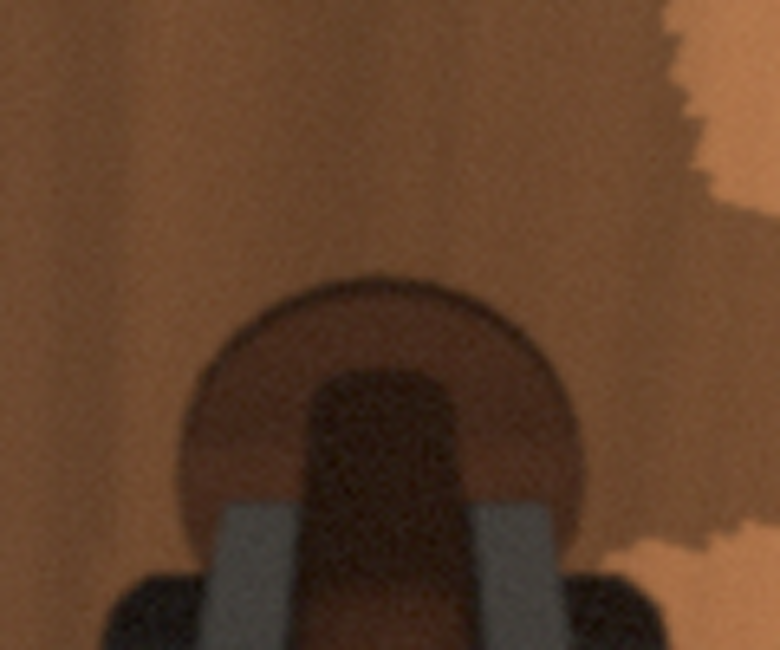

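Emit:
{"api": "step_arm", "payload": {"deltas": [{"translation":[0.01,-0.04,-0.1],"rot":[0,0,0]},{"translation":[0.01,-0.08,-0.2],"rot":[0,0,0]},{"translation":[0.01,-0.08,-0.25],"rot":[0,0,0]},{"translation":[0.01,-0.08,-0.25],"rot":[0,0,0]}]}}

```text
clock: 17.92
eef_pos: [503.4, 6.1, 270.6]
tcp_rot: [3.14, 0.001, 1.864]
contact_force: [-0.6, -3.2, 8.9]
opening: 0.098
```

```bash
python3 - <<'E'
from rig import readout
st=readout.sense();print(st["eef_pos"],st["tcp_rot"],st["contact_force"],st["wrist_torque"],st["opening"])
E
```

```text
[503.40452357   6.13148224 270.64509455] [3.14030143e+00 9.47788917e-04 1.86364340e+00] [-0.59674041 -3.15344659  8.90997903] [-0.45296763  0.1955485   0.23750614] 0.09839795413786921
```

Emit:
{"api": "step_arm", "payload": {"deltas": [{"translation":[0,0,0],"rot":[0,0,0]},{"translation":[0,0,0],"rot":[0,0,0]},{"translation":[0,0,0],"rot":[0,0,0]},{"translation":[0,0,0],"rot":[0,0,0]},{"translation":[0,0,-1],"rot":[0,0,0]},{"translation":[0,0,-4],"rot":[0,0,0]},{"translation":[0,0,-9],"rot":[0,0,0]},{"translation":[0,0,-9],"rot":[0,0,0]}], "grip": 0}}

```text
clock: 18.92
eef_pos: [504.3, 6.3, 364.1]
tcp_rot: [3.134, 0.002, 1.863]
contact_force: [-0.8, 0.9, -1.6]
opening: 0.999
```

```bash
python3 - <<'E'
from h import *
from rig import readout
st=readout.sense();print(st["eef_pos"],st["tcp_rot"],st["contact_force"],st["opening"])
w=grab("wrist","wh");s=grab("scene","sh");crop(s,"shc",220,130,160,150,5)
a=np.linspace(0,6.283,181)
for h in (0,3):
  for k in (0,6):
    q=proj(w,[HOLE+[16.5*np.cos(t),16.5*np.sin(t),h+k] for t in a]);print(h,k,q.min(0).round(1),q.max(0).round(1))
  q=[((proj(s,[HOLE+[16.5*np.cos(t),16.5*np.sin(t),h+k] for t in a])-[220,130]+.5)*5) for k in (0,6)];print([ (x.min(0).round(),x.max(0).round()) for x in q])
hx=np.array([np.cos(FY),np.sin(FY),0]);hy=np.array([-hx[1],hx[0],0])
print(proj(w,[HOLE+45*i*hx+45*j*hy for i in(-1,1) for j in (-1,1)]).round(1).tolist())
E
```

```text
[504.25073107   6.32478068 364.09636805] [3.13442547e+00 1.99718041e-03 1.86292064e+00] [-0.82021575  0.93354472 -1.58275021] 0.9992131992585166
0 0 [294.5 172.7] [335.9 212.8]
0 6 [294.1 174.3] [336.4 215.2]
[(array([428., 338.]), array([488., 390.])), (array([427., 332.]), array([487., 385.]))]
3 0 [294.3 173.5] [336.2 214. ]
3 6 [293.8 175.1] [336.6 216.4]
[(array([428., 335.]), array([487., 387.])), (array([427., 330.]), array([487., 382.]))]
[[258.0, 242.3], [259.3, 132.2], [365.7, 248.1], [377.6, 139.6]]
```

View pics/wh.png

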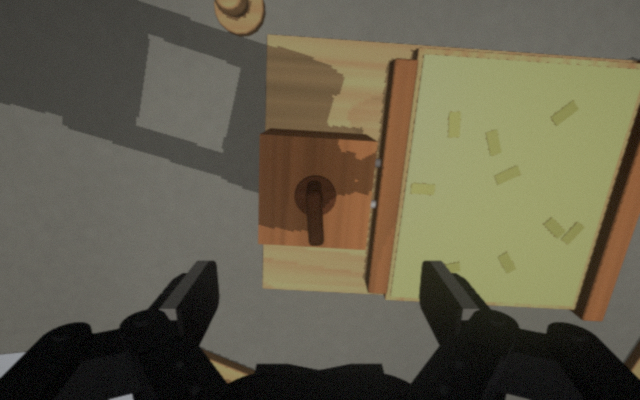

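View pics/shc.png

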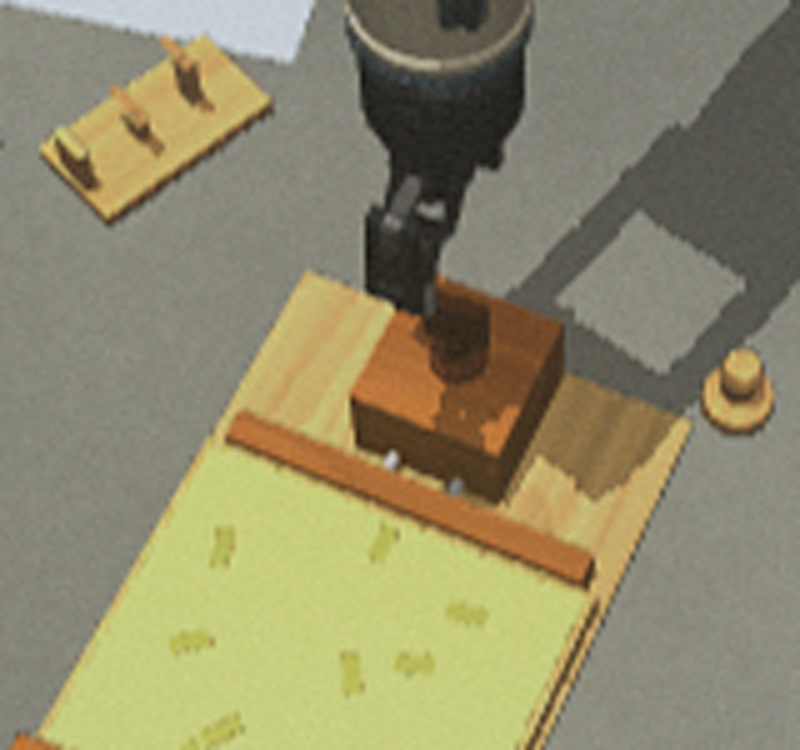

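```bash
python3 - <<'E'
from h import *
w=load("wh");crop(w,"whc",250,110,180,140,4.4)
P=pose(HOLE,np.eye(3))
for yaw in (1.863,1.93,2.0):
  v=np.array([np.cos(yaw),np.sin(yaw),0]);print(yaw,[((proj(w,HOLE+[0,0,62]+k*v)[0]-[250,110])*4.4).round() for k in (18,-18)])
s=load("sh");print()
E
```

```text
1.863 [array([285., 355.]), array([286., 595.])]
1.93 [array([277., 355.]), array([294., 595.])]
2.0 [array([268., 356.]), array([303., 594.])]
```

View pics/whc.png

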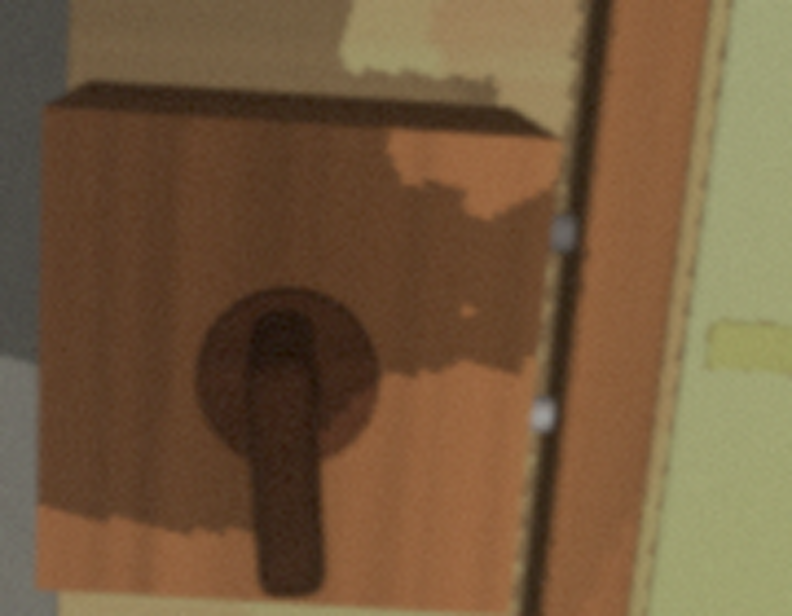

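```bash
python3 - <<'E'
from h import *
hx=np.array([np.cos(FY),np.sin(FY),0])
def fx(w,u,v,z): return round(float((onz(w,u,v,z)-HOLE)@hx),1)
a=load("wa");b=load("wh");c=load("we")
print("bar0",fx(a,319,80+213/7,30),"bar near0",fx(a,319,80+378/7,30),"panel0",fx(a,319,80+121/7,25),"green",fx(a,319,80+80/7,25))
C=lambda x,y:(250+x/4.4,110+y/4.4)
print("bar1",fx(b,*C(672,330),30),"near",fx(b,*C(570,330),30),"panel/green",fx(b,*C(690,330),25),"block far edge",fx(b,*C(540,330),70), "block0",fx(a,319,120+117/5,70))
E
```

```text
bar0 67.8 bar near0 48.1 panel0 78.5 green 83.2
bar1 79.8 near 58.6 panel/green 84.9 block far edge 45.1 block0 44.5
```

Emit:
{"api": "step_arm", "payload": {"deltas": [{"translation":[0,0,-2],"rot":[0,0,0]},{"translation":[0,0,-2],"rot":[0,0,0]},{"translation":[0,0,-2],"rot":[0,0,0]},{"translation":[0,0,-2],"rot":[0,0,0]},{"translation":[0,0,-2],"rot":[0,0,0]},{"translation":[0,0,-2],"rot":[0,0,0]},{"translation":[0,0,-2],"rot":[0,0,0]},{"translation":[0,0,-2],"rot":[0,0,0]}]}}

```text
clock: 20.02
eef_pos: [502.9, 6.3, 380.0]
tcp_rot: [3.141, -0.0, 1.863]
contact_force: [-0.0, 0.1, -1.0]
opening: 1.003
```

```bash
python3 - <<'E'
from h import *
w=grab("wrist","wi");crop(w,"wic",250,110,180,140,4.4);t=grab("top","ti")
E
```

```text
(no output)
```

View pics/wic.png

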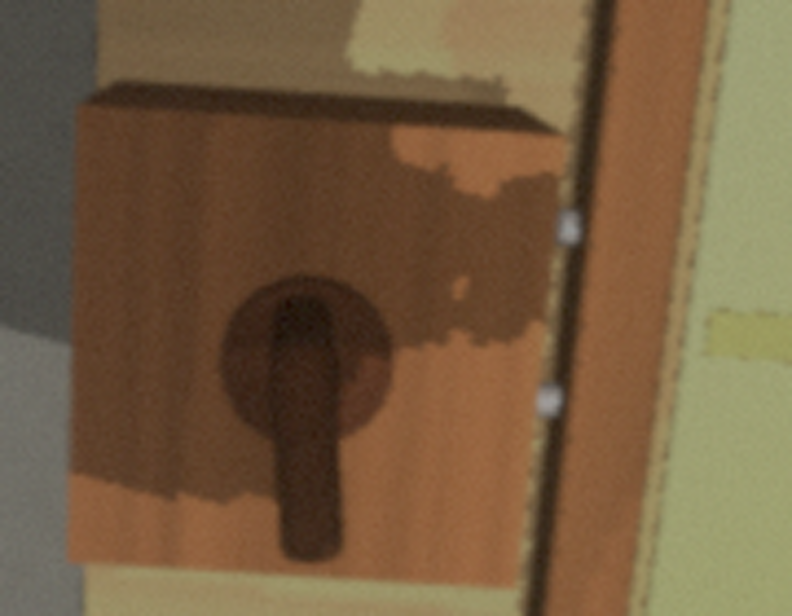

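View pics/ti.png

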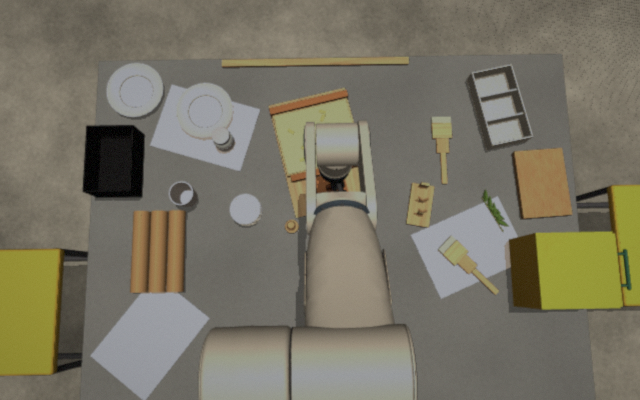

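The wrist crop shows the bar still hard against the panel's tan rim, at about column 675, and the peg's collar lying on the block at about (305, 360) with no gap. In the top view the bystanders are in their original places: stamp (291, 226), dishes (245, 210), cup (181, 194), jar (223, 140) and brushes (442, 150) and (460, 255). I am handing in the job.

```bash
python3 -c "
from rig import ticket
print(ticket.sign_off())"
```

```text
the job is handed in; nothing more can be done
None
```

The job is done and handed in at about 20 s of the 58 s; the hand-in gives no verdict, so the checks below are my own measurements.

**What I did:**
- I gripped the peg by its thumb-piece with the tool tilted 35°, lifted it, and stood it in the hole.
- I let go with the bar slack. The peg stood upright by itself with its collar about 12 mm above the block, which means the tongue was in the slot.
- I took it afresh from straight above and turned it about 1.5 rad clockwise while pressing down about 12 mm. At the end the press was hard at about 42 N, after which I eased off and released.

**Last checks, about 1 s apart with the fingers away:**
- **Bar:** it lies against the panel. I measured about 10.5 to 12 mm of travel against the 11 mm expected, good to about 1 mm.
- **Peg:** it is upright and centred, with no visible gap under the collar. The thumb-piece turned back about 0.04 rad on release and was not seen to move after that.
- **Bystanders:** in the top view they stand where they were at the start.

**What disagreed:**
- The cameras differed by 1 to 3 mm on where the hole is, so I corrected the position by comparing peg and hole in the wrist camera.
- Lateral force on the gripper reached about 11 N during the final press. I eased that off before opening the fingers.

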